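# Clamp a rock core in the pulse-velocity press

### The job

Get the red sandstone core ready for its pulse-velocity reading: stand it upright and centred on the lower transducer of the press's pulled-out bed, then push the bed fully home under the screw. Wind the handwheel clockwise until the upper transducer just touches the core, give it half a turn more to load the spring, and let go. Leave the dark core and the pale core standing where they are.

Things in the scene. Friction and masses are not known exactly. Their poses are not given: they have to be found in the camera images.
- core_red_mid (a point): Red-brown sandstone core, an upright cylinder 50 mm in diameter and 60 mm high with flat ends, about 0.3 kg, loose on the worktop. The point is its centre, 30 mm above its underside; z is its axis. This is the core to clamp.
- core_grey_mid (a point): Very dark grey core, an upright cylinder 50 mm in diameter and 60 mm high with flat ends, about 0.3 kg, loose on the worktop. The point is its centre, 30 mm above its underside; z is its axis. To be left alone.
- core_white_mid (a point): Pale (off-white to light grey) core, an upright cylinder 50 mm in diameter and 60 mm high with flat ends, about 0.3 kg, loose on the worktop. The point is its centre, 30 mm above its underside; z is its axis. To be left alone.
- press: Blue C-frame bench screw press, fixed. Origin on the screw axis at worktop height; z up; +y is the way the bed slides out. Column: 58 to 110 mm from the axis in +x, 37 mm each way in y. Base: x -50 to 100, y -70 to 270 mm. Overarm 194 to 232 mm high, closed above, so the core is loaded with the bed out.
- seat (a point): Centre of the top face of the lower transducer, a flat steel disc 50 mm in diameter that stands 19 mm proud of the bed, its face 52 mm above the worktop. It rides on the bed; with the bed home it is exactly on the screw axis.
- bed (a joint): Sliding aluminium bed, 64 mm wide, top 33 mm above the worktop. m from the home stop: 0 is fully home under the screw, 0.18 is fully out (to the press's +y). It starts almost fully out, has about 2 N of friction and stays where it is left.
- bed_knob (a point): Centre of the upright black knob at the outer end of the bed by which it is pushed or pulled: 22 mm in diameter, from 43 to 89 mm above the worktop, the point 68 mm above it. It is 150 mm from the seat centre along the press's +y.
- handwheel (a joint): Turn of the handwheel, rad, growing clockwise seen from above; clockwise lowers the upper transducer by 20 mm per turn. 0 is screw fully up; it starts between 2 and 4.5. The wheel stays at one height and stays where it is left; turning it takes 0.15 to 0.25 N m (3 to 5 N at the crank knob).
- screw_axis (a point): Point on the vertical screw axis, 274 mm above the worktop, at the height of the middle of the crank knob: the centre of the circle on which the crank knob travels. The handwheel below it is a disc 122 mm in diameter with its top 247 mm (hub 255 mm) above the worktop.
- crank_knob (a point): Centre of the red upright crank knob on the handwheel: 20 to 22 mm in diameter, from 251 to 298 mm above the worktop, the point 274 mm above it, 50 mm from the screw axis. It is round and revolves freely on its pin, so it can be held from above and carried round the circle without turning the hand.
- upper_face (a point): Centre of the flat lower face of the upper transducer, a steel disc 50 mm in diameter hung under the screw on a spring. 138 mm above the worktop with the screw fully up (handwheel at 0); the top of a core on the lower transducer is at 112 mm.
- foot (a joint): How far the upper transducer has been pushed up against its spring, m: 0 while it hangs free, growing from the moment it touches the core by 20 mm per turn of the handwheel (10 mm for half a turn), stop at 0.018. Spring load 6 N at first touch, then 2 N per mm.
Mind the look-alikes: they are no part of the job. What is shaped like the part that bears core_red_mid but purple or yellow is not meant.

How it is judged:
By the outcome, as a careful person would: the job done as asked, in the order asked, and still so for the second after the job is handed in, with the robot touching nothing.
It also fails if it takes over 72 s, if anything falls off the work surface, if the arm or the gripper's body presses on something with over 40 N, if the wrist force passes 120 N, or if a joint passes its speed limit or range.

### The arm

A 6-joint arm with a two-finger parallel gripper is mounted at the origin on a cart in front of the work surface, level with it; the furniture and walls round the work are solid. World frame = base frame: x ahead of the robot, y to its left, z up, the work surface at z = 0. Lengths are in m, angles in rad, forces in N, time in s.
With the tool pointing down it reaches from about 0.375 to 0.975 m from the base axis. Payload 3.8 kg.
Tool frame: the origin (TCP) lies where the fingers leave the gripper's body, on its centre line; the fingertips stand 73 mm ahead of it and the grasp point (between the pads) lies 54 mm ahead of it (nose_length is the distance from the TCP to the fingertips, in m); z points along the fingers, y is the line along which they close (so a half turn about z gives the same grasp; the last joint's range is limited). The gripper opens to 85 mm and grips with 20 to 120 N. Pads are 22 mm wide; open, the fingers measure 114 mm over their backs; the gripper's body (76 mm by 85 mm) begins 54 mm behind the grasp point. The pads swing forward as they close: fully open they stand 13 mm farther back than shut.
Start: joints at [-1.155, 0.264, 1.604, -0, 1.274, -0.037], TCP at [0.295, -0.607, 0.304] pointing down, gripper open.
Joint ranges: [-2.63, 2.63], [-0.94, 2.18], [0.31, 2.57], [-1.31, 4.45], [0, 2.66], [-2.55, 2.55]. Speed limits (rad/s): [2.57, 2.57, 3.14, 3.14, 3.14, 3.14].

### API

Orientations are given as a rotation vector (axis times angle).
In Python, from workcell import read_state, read_camera, calibration, finish_job, look_for, cut_out, tip_of, nose_length gives the robot as it stands.
- The arm moves only by the tool step_arm, never from a script. Its argument "targets" is a list of rows, each a list of 3 entries, a list of its own where there are three numbers: the turn, a rotation vector about the tool's x, y, z in rad, then the shift along the tool's x, y, z in mm, then the finger opening in mm, from 0 to 85.4. In form: [[[ax, ay, az], [x, y, z], grip], ...]. A call has 1 to 5 rows; each row shifts and turns the commanded pose from where the row before left it, along the tool's axes as they then stand; what a row does not reach is not made up. A row lasts 1/12 s, in which the tool goes at most 41.7 mm and 7.16 degrees, less where a joint would pass 70% of its speed; a pose out of reach is approached as far as the arm can. A call with a gripper value outside its range is refused whole. The fingers move at their own pace and stop on an object; "grip_force" is the grip in N (left out, the last holds). Time passes only in rows, so rows that do not move let the fingers close. It gives the time, the measured TCP pose, the force, the opening and the grip force at its end, in the units of the state.
- read_state(): the state, without advancing time (a new reading comes with each control period).
- read_camera(name): name is "side" or "top" or "wrist"; returns the picture (420x560x3 uint8, red, green, blue); there is no depth.
- calibration(name): a dict with "camera_matrix" (3x3 intrinsics, pixels), "dist_coeffs" ([k1, k2, p1, p2, k3] as OpenCV has them; the pictures are not rectified), "R" (3x3) and "t" (3): a world point X has camera coordinates R X + t. Camera axes: x right, y down, z forward; pixel columns grow to the right and rows downward; lengths in m; the calibration is good to about 2 mm. A picture is of the moment at which its call begins: read the wrist's pose just before it. calibration takes no time and is no camera call; for the wrist camera it gives the pose at the moment of the call.
- finish_job(): hands the job in; it is judged then, once.
Trained networks look in the newest picture that a camera, given by its name, has taken for a name from the list of things; names that differ only in an ending like _2 or _b are one class to them, and where a whole thing is asked for, a point or a joint stands for the part that bears it (a point fixed in the world has none). Each returns a list of dicts, best first, with "score" (0 to 1); they miss things now and then, are a little off and sometimes report something else, mostly with a low value. They report only what shows in the picture. A call takes as long as a camera call. They do not tell look-alikes from the thing itself.
- look_for(camera, query): "extent" ([left, top, right, bottom] in pixels, round what is visible of it).
- cut_out(camera, query): "region" (420x560 bool, what is visible of it) and "extent" ([left, top, right, bottom] in pixels, round what is visible of it).
- tip_of(camera, query): "at" ([row, column] in pixels: a listed point, or the origin of a listed thing).
The state is a dict: "time": time; "q": joint angles; "joint_vel": joint speeds; "joint_torque": joint torques, N m; "tool_pos": TCP position; "tcp_rot": TCP orientation; "wrist_force": force on the tool from outside, world axes, zero at the start; "torque": the same for the moment, N m; "width": opening from 0.0 (shut) to 1.0 (fully open); "grip_force": force on a finger pad.
Only numpy, scipy, OpenCV 4.12 (cv2) and the standard library are available. Lean on these libraries where they do the work, as an engineer would, in place of code of your own. Each camera call takes 0.05 s, during which the arm holds its last target. There are 200 camera calls.

## Working session

There is one attempt and no reset: what is moved stays moved. The work goes in short steps, Python scripts to look and compute and a tool call to move; the robot and the scene stay as the last step left them, time stands still between calls to the robot, and variables do not carry over. Pictures are saved under pics/ and viewed, at most 10 in all, crops included, and the job is handed in when it is done.

Besides the shell and the picture viewer there is one more tool, called in YAML: its name, and indented under it one key for each argument. step_arm: Moves the arm, as the interface text tells. Its arguments: {"type":"object","properties":{"targets":{"type":"array","items":{"type":"array"}},"grip_force":{"type":"number"}},"required":["targets"]}

```bash
mkdir -p pics; ls; python3 - <<'E'
from workcell import *
import cv2,numpy as np
s=read_state(); print({k:np.round(v,3).tolist() for k,v in s.items()}, nose_length)
ims=[]
for c in ("side","top"):
    im=read_camera(c); cv2.imwrite(f"pics/{c}0.png",im[:,:,::-1])
    for q in ["core_red_mid","core_grey_mid","core_white_mid","seat","bed_knob","crank_knob","press","upper_face","screw_axis"]:
        print(c,q,[(np.round(d["at"],1).tolist(),round(float(d["score"]),2)) for d in tip_of(c,q)[:4]])
E
```

```text
pics
{'time': 0.0, 'q': [-1.155, 0.265, 1.605, -0.0, 1.274, -0.037], 'joint_vel': [-0.002, -0.0, -0.002, 0.002, -0.002, 0.002], 'joint_torque': [0.0, -51.511, -36.731, -0.0, 0.013, -0.0], 'tool_pos': [0.295, -0.606, 0.303], 'tcp_rot': [-3.059, -0.705, 0.001], 'wrist_force': [0.482, -0.104, -0.3], 'torque': [-0.02, -0.029, 0.035], 'grip_force': 0.0, 'width': 1.0} 0.0726
side core_red_mid [([242.5, 138.9], 0.68), ([226.7, 241.9], 0.59), ([220.3, 184.9], 0.46), ([237.4, 172.1], 0.43)]
side core_grey_mid []
side core_white_mid [([222.8, 241.3], 0.65)]
side seat [([246.7, 331.9], 0.67)]
side bed_knob [([230.1, 279.6], 0.96)]
side crank_knob []
side press [([291.2, 387.1], 0.78)]
side upper_face [([243.1, 394.8], 0.8), ([247.1, 329.6], 0.54)]
side screw_axis [([189.0, 402.2], 0.97)]
top core_red_mid [([238.7, 225.3], 0.85), ([231.2, 149.3], 0.85), ([294.9, 155.2], 0.72), ([269.4, 175.6], 0.58)]
top core_grey_mid [([230.6, 181.8], 0.65)]
top core_white_mid [([204.4, 205.4], 0.92)]
top seat [([191.3, 305.5], 0.56)]
top bed_knob [([191.2, 251.9], 0.67)]
top crank_knob [([136.4, 403.6], 0.65)]
top press [([194.4, 360.2], 0.96)]
top upper_face [([175.7, 369.5], 0.7)]
top screw_axis [([142.2, 385.9], 0.62)]
```

View pics/side0.png

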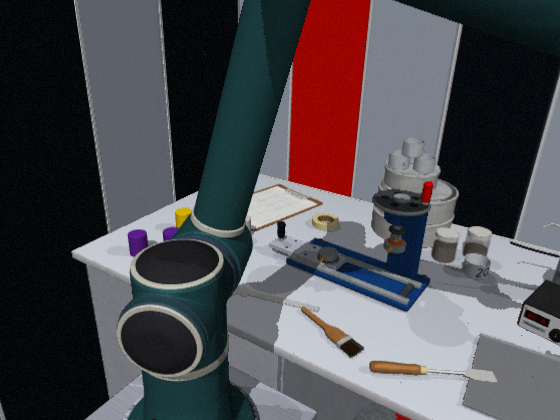

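View pics/top0.png

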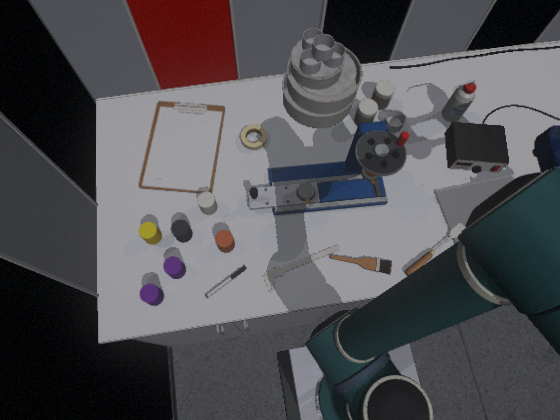

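The top view shows the red core at about (row 238, col 225). The grey core is at (231,182), the white core at (204,206), and the yellow and purple decoys are on the left. The bed knob is at (191,252), the seat at (191,305) and the crank knob at (138,403). In the side view the arm hides the red core.

```bash
cat > h.py <<'E'
from workcell import *
import cv2,numpy as np
from scipy.spatial.transform import Rotation as Ro
def ray(c,rc,cal=None):
    k=cal or calibration(c); R=np.array(k["R"]);t=np.array(k["t"]).ravel()
    u=cv2.undistortPoints(np.array([[[rc[1],rc[0]]]],float),np.array(k["camera_matrix"]),np.array(k["dist_coeffs"]))[0,0]
    return -R.T@t, R.T@np.array([u[0],u[1],1])
def onz(c,rc,z,cal=None):
    o,d=ray(c,rc,cal); return o+d*(z-o[2])/d[2]
def proj(c,X,cal=None):
    k=cal or calibration(c)
    p=cv2.projectPoints(np.array(X,float).reshape(-1,1,3),cv2.Rodrigues(np.array(k["R"]))[0],np.array(k["t"],float),np.array(k["camera_matrix"]),np.array(k["dist_coeffs"]))[0][:,0]
    return p[:,::-1]
def plan(pos,yaw):
    """tool-down pose: tool x at world yaw; returns current-tool-frame delta (turn, shift mm)"""
    s=read_state(); Rc=Ro.from_rotvec(s["tcp_rot"])
    Rt=Ro.from_euler("z",yaw)*Ro.from_euler("x",np.pi)
    print("shift mm",np.round(Rc.inv().apply(np.array(pos)-s["tool_pos"])*1000,1),"turn",np.round((Rc.inv()*Rt).as_rotvec(),3),"tool x yaw now",round(np.arctan2(*Rc.as_matrix()[[1,0],0]),3))
E
python3 - <<'E'
from h import *
T=lambda rc,z:print(np.round(onz("top",rc,z),4))
for n,rc,z in [("red",(238.7,225.3),.03),("grey",(230.6,181.8),.03),("white",(204.4,205.4),.03),("seat",(191.3,305.5),.052),("bknob",(191.2,251.9),.068),("crank",(136.4,403.6),.274),("press",(194.4,360.2),0),("upper",(175.7,369.5),.1),("axis",(142.2,385.9),.274)]:
    print(n,end=" ");T(rc,z)
S=lambda rc,z:print(np.round(onz("side",rc,z),4))
for n,rc,z in [("seat",(246.7,331.9),.052),("bknob",(230.1,279.6),.068),("axis",(189,402.2),.274),("press",(291.2,387.1),0),("crank",(191,428),.274)]:
    print("side",n,end=" ");S(rc,z)
for c in("top","side"): o=ray(c,(0,0))[0]; print(c,o)
print(np.round(calibration("wrist")["R"],2),calibration("wrist")["t"], ray("wrist",(210,280)))
E
```

```text
red [0.4635 0.2814 0.03  ]
grey [0.5066 0.3995 0.03  ]
white [0.5752 0.3256 0.03  ]
seat [0.5607 0.0361 0.052 ]
bknob [0.5783 0.1881 0.068 ]
crank [ 0.5726 -0.1893  0.274 ]
press [ 0.5464 -0.1331  0.    ]
upper [ 0.5591 -0.1417  0.1   ]
axis [ 0.5637 -0.1426  0.274 ]
side seat [0.5885 0.0365 0.052 ]
side bknob [0.5613 0.182  0.068 ]
side axis [ 0.546  -0.1358  0.274 ]
side press [ 0.5556 -0.1338  0.    ]
side crank [ 0.5683 -0.1851  0.274 ]
top [0.11378311 0.21076368 1.12283313]
side [-0.39560601 -0.40629253  0.66693827]
[[ 0.44 -0.9   0.  ]
 [-0.86 -0.42  0.3 ]
 [-0.27 -0.13 -0.95]] [-0.67642355 -0.04016682  0.38025787] (array([ 0.36433301, -0.57497871,  0.37472547]), array([-0.26368756, -0.13311528, -0.95540856]))
```

step_arm:
  targets:
    - [[0, 0, 0], [23.5, -31.5, -4], 85]
    - [[0, 0, 0], [23.5, -31.5, -4], 85]
    - [[0, 0, 0], [23.5, -31.5, -4], 85]
    - [[0, 0, 0], [23.5, -31.5, -4], 85]
    - [[0, 0, 0], [23.5, -31.5, -4], 85]

```text
time: 1.42
tool_pos: [0.332, -0.4123, 0.324]
tcp_rot: [-3.062, -0.704, -0.0]
wrist_force: [0.5, 0.2, 1.3]
width: 0.994
grip_force: 0.0
```

step_arm:
  targets:
    - [[0, 0, 0], [23.5, -31.5, -4], 85]
    - [[0, 0, 0], [23.5, -31.5, -4], 85]
    - [[0, 0, 0], [23.5, -31.5, -4], 85]
    - [[0, 0, 0], [23.5, -31.5, -4], 85]
    - [[0, 0, 0], [23.5, -31.5, -4], 85]

```text
time: 1.83
tool_pos: [0.3686, -0.2191, 0.3443]
tcp_rot: [3.061, 0.704, 0.001]
wrist_force: [1.1, 0.2, 0.1]
width: 0.998
grip_force: 0.0
```

step_arm:
  targets:
    - [[0, 0, 0], [23.5, -31.5, 0], 85]
    - [[0, 0, 0], [23.5, -31.5, 0], 85]
    - [[0, 0, 0], [23.5, -31.5, 0], 85]
    - [[0, 0, 0], [23.5, -31.5, 0], 85]
    - [[0, 0, 0], [23.5, -31.5, 0], 85]

```text
time: 2.25
tool_pos: [0.4054, -0.026, 0.3444]
tcp_rot: [3.061, 0.705, 0.002]
wrist_force: [0.4, -0.6, 0.1]
width: 0.991
grip_force: 0.0
```

step_arm:
  targets:
    - [[0, 0, 0], [23.5, -31.5, 5], 85]
    - [[0, 0, 0], [23.5, -31.5, 5], 85]
    - [[0, 0, 0], [23.5, -31.5, 5], 85]
    - [[0, 0, 0], [23.5, -31.5, 5], 85]
    - [[0, 0, 0], [23.5, -31.5, 5], 85]

```text
time: 2.67
tool_pos: [0.4422, 0.1673, 0.3191]
tcp_rot: [3.061, 0.706, 0.002]
wrist_force: [1.4, -0.8, -0.1]
width: 1.0
grip_force: 0.0
```

step_arm:
  targets:
    - [[0, 0, 0], [23.5, -31.5, 0], 85]
    - [[0, 0, 0], [23.5, -31.5, 0], 85]
    - [[0, 0, 0], [23.5, -31.5, 0], 85]
    - [[0, 0, 0], [0, 0, 0], 85]

```text
time: 3.0
tool_pos: [0.465, 0.2868, 0.3188]
tcp_rot: [-3.057, -0.711, -0.003]
wrist_force: [-0.4, 0.2, 0.0]
width: 0.995
grip_force: 0.0
```

```bash
python3 - <<'E'
from h import *
k=calibration("wrist"); im=read_camera("wrist"); cv2.imwrite("pics/w1.png",im[:,:,::-1])
for q in ["core_red_mid","core_grey_mid","core_white_mid","bed_knob"]:
    for d in tip_of("wrist",q)[:3]: print(q,np.round(d["at"],1),round(d["score"],2),np.round(onz("wrist",d["at"],.068 if q=="bed_knob" else .03,k),4))
side=read_camera("side")
for q in ["core_red_mid","core_white_mid","core_grey_mid","crank_knob","seat","upper_face","bed_knob"]:
    print("side",q,[(np.round(d["at"],1).tolist(),round(d["score"],2)) for d in tip_of("side",q)[:4]])
# red rim: top face centre by hue
hsv=cv2.cvtColor(im,cv2.COLOR_RGB2HSV); m=((hsv[...,0]<14)&(hsv[...,1]>110)&(hsv[...,2]>50)).astype(np.uint8)
n,l,st,c=cv2.connectedComponentsWithStats(m)
for i in range(1,n):
    if st[i,4]>400: print(st[i],c[i])
print(np.round(k["R"],3),k["camera_matrix"])
E
```

```text
core_red_mid [197.4  84.9] 0.94 [0.3422 0.4955 0.03  ]
core_red_mid [190.3 275.8] 0.82 [0.4554 0.2854 0.03  ]
core_red_mid [ 65.  133.8] 0.78 [0.5137 0.4877 0.03  ]
core_grey_mid [107.6 206.2] 0.91 [0.5069 0.3982 0.03  ]
core_white_mid [ 76.7 296.3] 0.67 [0.5806 0.3214 0.03  ]
bed_knob [141.  411.1] 0.76 [0.5739 0.1853 0.068 ]
side core_red_mid [([251.8, 225.3], 0.7), ([244.5, 138.6], 0.65), ([218.8, 186.5], 0.57)]
side core_white_mid [([227.1, 241.2], 0.67)]
side core_grey_mid [([229.2, 205.5], 0.69), ([249.3, 329.3], 0.43), ([229.6, 282.6], 0.42)]
side crank_knob [([193.6, 427.4], 0.7)]
side seat [([250.2, 328.7], 0.83)]
side upper_face [([247.9, 396.6], 0.71)]
side bed_knob [([230.5, 278.3], 0.75), ([246.5, 391.8], 0.73), ([250.8, 223.6], 0.26)]
[263 175  35  40 977] [281.58955988 194.82906858]
[[ 0.441 -0.897 -0.003]
 [-0.856 -0.422  0.299]
 [-0.269 -0.129 -0.954]] [[302.69801602   0.         278.67747208]
 [  0.         302.69801602 211.8468647 ]
 [  0.           0.           1.        ]]
```

View pics/w1.png

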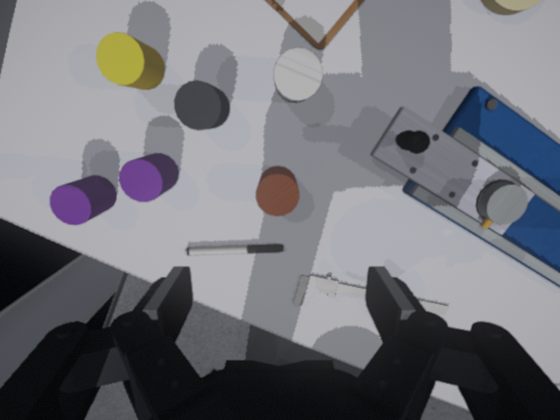

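The wrist view shows the red core at about (190,277), its top face near (200,278), with pale and grey cores beyond. The bed is at the right, with the black knob at (141,412) and the seat disc at about (203,503).

```bash
cat >> h.py <<'E'
from scipy.optimize import minimize
def cylmask(c,xy,z0,z1,r,k):
    a=np.linspace(0,2*np.pi,60); P=[(xy[0]+r*np.cos(t),xy[1]+r*np.sin(t),z) for z in (z0,z1) for t in a]
    p=proj(c,P,k)[:,::-1]; m=np.zeros((1680,2240),np.uint8)
    cv2.fillConvexPoly(m,cv2.convexHull((p*4+1.5).astype(np.int32)),1)
    return cv2.resize(m*1.0,(560,420),interpolation=cv2.INTER_AREA)
def fitcyl(c,region,xy,z0,z1,r,k):
    f=lambda v:np.abs(cylmask(c,v,z0,z1,r,k)-region).sum()
    o=minimize(f,xy,method="Nelder-Mead",options=dict(initial_simplex=[xy,[xy[0]+.008,xy[1]],[xy[0],xy[1]+.008]],xatol=1e-4))
    return o.x,o.fun,region.sum()
def best(c,q,at):
    ds=cut_out(c,q)
    return min(ds,key=lambda d:np.hypot((d["extent"][0]+d["extent"][2])/2-at[1],(d["extent"][1]+d["extent"][3])/2-at[0]))
E
python3 - <<'E'
from h import *
k=calibration("wrist"); read_camera("wrist")
d=best("wrist","core_red_mid",(190,277)); print(d["extent"],fitcyl("wrist",d["region"],[.463,.285],0,.06,.025,k))
for q,at,xy,z0,z1,r in [("seat",(203,503),[.575,.036],.033,.052,.025),("bed_knob",(141,412),[.574,.185],.043,.089,.011),("core_white_mid",(75,298),[.58,.325],0,.06,.025),("core_grey_mid",(105,203),[.507,.4],0,.06,.025)]:
    try:
        d=best("wrist",q,at);print(q,d["score"],d["extent"],fitcyl("wrist",d["region"],xy,z0,z1,r,k))
    except Exception as e: print(q,e)
k=calibration("top"); read_camera("top")
for q,at,xy,z0,z1,r in [("core_red_mid",(239,225),[.46,.283],0,.06,.025),("seat",(191,305),[.575,.036],.033,.052,.025),("bed_knob",(191,252),[.574,.185],.043,.089,.011)]:
    try:
        d=best("top",q,at);print("top",q,d["score"],d["extent"],fitcyl("top",d["region"],xy,z0,z1,r,k))
    except Exception as e: print(q,e)
E
```

```text
[250.2, 163.8, 293.5, 213.0] (array([0.45720675, 0.28480298]), np.float64(72.125), np.int64(1747))
seat 0.74 [367.8, 102.5, 531.0, 231.1] (array([0.5749297 , 0.17583724]), np.float64(7129.625), np.int64(9029))
bed_knob 0.9 [366.7, 103.6, 531.5, 229.0] (array([0.57234632, 0.05731299]), np.float64(8032.0), np.int64(8945))
core_white_mid 0.66 [268.5, 45.4, 317.4, 97.4] (array([0.57945755, 0.32103382]), np.float64(91.5625), np.int64(2133))
core_grey_mid 0.82 [166.6, 79.3, 224.5, 127.1] (array([0.50701902, 0.40083835]), np.float64(81.4375), np.int64(2286))
top core_red_mid 0.5 [214.0, 230.9, 233.7, 252.2] (array([0.45517578, 0.28628906]), np.float64(129.8125), np.int64(239))
top seat 0.64 [305.4, 184.3, 319.6, 201.4] (array([0.56547154, 0.01639613]), np.float64(108.375), np.int64(191))
top bed_knob 0.67 [304.7, 178.9, 318.0, 205.6] (array([0.56978516, 0.19453906]), np.float64(272.625), np.int64(173))
```

```bash
python3 - <<'E'
from h import *
k=calibration("wrist"); im=cv2.imread("pics/w1.png")[:,:,::-1].astype(int)
R,G,B=im[...,0],im[...,1],im[...,2]
m=((R-B)>0.35*R)&(R>30); m[:, :240]=0;m[:,320:]=0;m[:150]=0;m[230:]=0
ys,xs=np.where(m);print(xs.min(),xs.max(),ys.min(),ys.max())
x,f,n=fitcyl("wrist",m,[.46,.285],0,.06,.025,k);print("red",x,f,n)
v=im[:420].copy().astype(np.uint8)
ov=v.copy()
for xy,z,r in [(x,.06,.025),(x,0,.025)]:
    p=proj("wrist",[(xy[0]+r*np.cos(t),xy[1]+r*np.sin(t),z) for t in np.linspace(0,6.28,60)],k)[:,::-1]
    cv2.polylines(ov,[p.astype(np.int32)],True,(0,255,0))
# seat face: click estimates
for rc in [(203,503)]: print("seat",onz("wrist",rc,.052,k))
crop=cv2.resize(ov[80:280,250:560],None,fx=2.5,fy=2.5,interpolation=cv2.INTER_CUBIC)
cv2.imwrite("pics/w1c.png",crop[:,:,::-1])
E
```

```text
257 298 173 214
red [0.45712809 0.27745029] 410.625 1399
seat [0.56351951 0.03233585 0.052     ]
```

View pics/w1c.png

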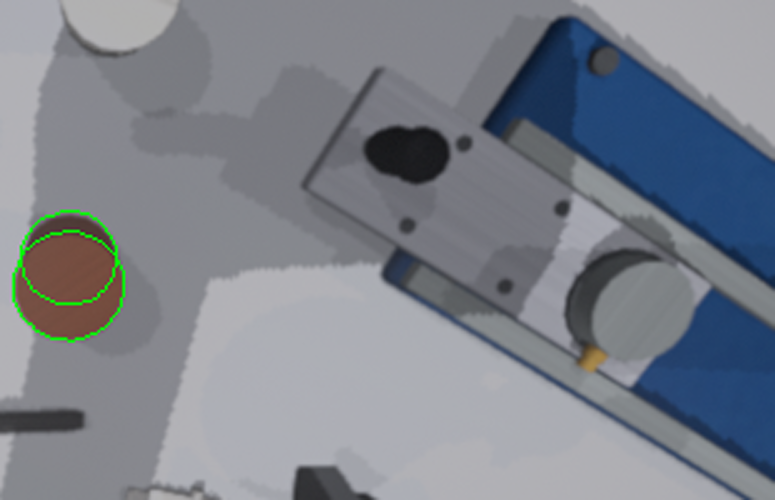

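The crop shows the fitted outline sitting exactly on the red core. The seat face centre is at about (row 204.4, col 507.2) and the knob top at about (142, 417).

```bash
python3 - <<'E'
from h import *
k=calibration("wrist")
s=onz("wrist",(204.4,507.2),.052,k); b=onz("wrist",(142,417.2),.089,k); print(s,b,np.linalg.norm((s-b)[:2]),"press yaw",np.arctan2(-(b-s)[0],(b-s)[1]))
st=read_state(); yaw=np.arctan2(*Ro.from_rotvec(st["tcp_rot"]).as_matrix()[[1,0],0])
plan([.4571,.2775,.086],yaw)
E
```

```text
[0.56442536 0.02654815 0.052     ] [0.5719011  0.18081974 0.089     ] 0.15445261509599012 press yaw -0.04842042222945486
shift mm [ -8.1   0.  232.8] turn [-0.  0. -0.] tool x yaw now 0.453
```

step_arm:
  targets:
    - [[0, 0, 0], [-8, 0, 36], 85]
    - [[0, 0, 0], [0, 0, 40], 85]
    - [[0, 0, 0], [0, 0, 40], 85]
    - [[0, 0, 0], [0, 0, 40], 85]
    - [[0, 0, 0], [0, 0, 30], 85]

```text
time: 4.57
tool_pos: [0.4557, 0.2768, 0.1298]
tcp_rot: [3.061, 0.705, -0.004]
wrist_force: [0.5, 0.9, -0.5]
width: 0.993
grip_force: 0.0
```

step_arm:
  targets:
    - [[0, 0, 0], [0, 0, 20], 85]
    - [[0, 0, 0], [0, 0, 16], 85]
    - [[0, 0, 0], [0, 0, 10], 85]
    - [[0, 0, 0], [0, 0, 0], 80]

```text
time: 4.9
tool_pos: [0.4556, 0.2767, 0.0845]
tcp_rot: [3.06, 0.705, -0.007]
wrist_force: [0.0, 0.1, -0.3]
width: 0.938
grip_force: 0.0
```

```bash
python3 - <<'E'
from h import *
s=read_state();print(s["tool_pos"],s["wrist_force"]);plan([.4571,.2775,.086],.453)
k=calibration("wrist"); im=read_camera("wrist"); cv2.imwrite("pics/w2.png",im[:,:,::-1])
im=im.astype(int);R,G,B=im[...,0],im[...,1],im[...,2]
m=(((R-B)>0.35*R)&(R>30)).astype(np.uint8)
n,l,st,c=cv2.connectedComponentsWithStats(m);i=1+np.argmax(st[1:,4]);print(st[i])
print(fitcyl("wrist",(l==i),[.457,.2775],0,.06,.025,k))
E
```

```text
[0.45563616 0.27667582 0.0844588 ] [ 0.02671313  0.05786686 -0.29078267]
shift mm [ 1.7 -0.1 -1.5] turn [ 0.     0.005 -0.   ] tool x yaw now 0.453
[  192   209   132   157 15500]
(array([0.45653329, 0.28424522]), np.float64(1033.4375), np.int64(15500))
```

```bash
python3 - <<'E'
from h import *
k=calibration("wrist"); ov=cv2.imread("pics/w2.png")
for x,col in [((.4571,.2775),(0,255,0)),((.4565,.2842),(255,0,0))]:
  for z in (.06,0):
    p=proj("wrist",[(x[0]+.025*np.cos(t),x[1]+.025*np.sin(t),z) for t in np.linspace(0,6.28,60)],k)[:,::-1]
    cv2.polylines(ov,[p.astype(np.int32)],True,col)
cv2.imwrite("pics/w2o.png",ov)
E
```

```text
(no output)
```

View pics/w2o.png

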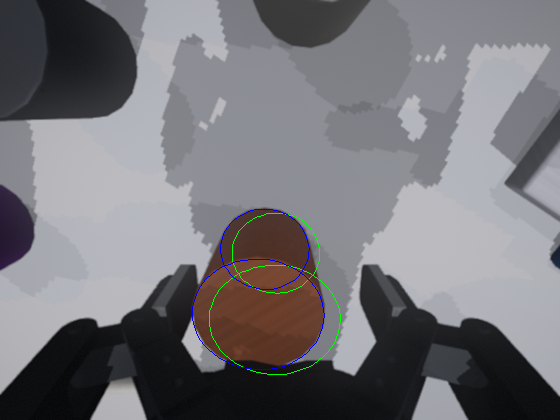

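The blue outline at (0.4565, 0.2842) matches the core. The first fit was off because the arm was still settling when that picture was taken. I'll centre on the core and grip.

step_arm:
  targets:
    - [[0, 0, 0], [4, -6, 0], 80]
    - [[0, 0, 0], [0, 0, 0], 70]
    - [[0, 0, 0], [0, 0, 0], 58]
    - [[0, 0, 0], [0, 0, 0], 46]
    - [[0, 0, 0], [0, 0, 0], 44]
  grip_force: 45

```text
time: 5.37
tool_pos: [0.4592, 0.2855, 0.0886]
tcp_rot: [-3.06, -0.705, -0.005]
wrist_force: [-0.7, 1.1, 5.4]
width: 0.571
grip_force: 46.9
```

step_arm:
  targets:
    - [[0, 0, 0], [0, 0, 0], 40]
    - [[0, 0, 0], [0, 0, 0], 40]
    - [[0, 0, 0], [0, 0, 0], 40]
    - [[0, 0, 0], [0, 0, 0], 40]

```text
time: 5.7
tool_pos: [0.4592, 0.2855, 0.0886]
tcp_rot: [-3.06, -0.705, -0.005]
wrist_force: [-0.6, 1.9, 6.9]
width: 0.577
grip_force: 46.9
```

step_arm:
  targets:
    - [[0, 0, 0], [0, 0, -15], 40]
    - [[0, 0, 0], [0, 0, -35], 40]
    - [[0, 0, 0], [0, 0, -40], 40]
    - [[0, 0, 0], [0, 0, -40], 40]
    - [[0, 0, 0], [-10, 25, -30], 40]

```text
time: 6.12
tool_pos: [0.4606, 0.2605, 0.2503]
tcp_rot: [-3.058, -0.708, -0.006]
wrist_force: [2.5, 0.4, -1.8]
width: 0.578
grip_force: 47.5
```

step_arm:
  targets:
    - [[0, 0, 0], [-14, 33, 0], 40]
    - [[0, 0, 0], [-14, 33, 0], 40]
    - [[0, 0, 0], [-14, 33, 0], 40]
    - [[0, 0, 0], [-14, 33, 0], 40]
    - [[0, 0, 0], [-14, 33, 0], 40]

```text
time: 6.53
tool_pos: [0.4683, 0.0771, 0.2465]
tcp_rot: [3.061, 0.706, -0.001]
wrist_force: [0.1, -0.2, -2.8]
width: 0.567
grip_force: 47.6
```

step_arm:
  targets:
    - [[0, 0, 0], [-14, 33, 0], 40]
    - [[0, 0, 0], [-14, 33, 0], 40]
    - [[0, 0, 0], [-7, 15, 0], 40]
    - [[0, 0, 0], [0, 0, 0], 40]
    - [[0, 0, 0], [0, 0, 0], 40]

```text
time: 6.95
tool_pos: [0.4727, -0.0102, 0.2464]
tcp_rot: [-3.062, -0.701, 0.001]
wrist_force: [0.6, 0.5, -2.8]
width: 0.573
grip_force: 47.7
```

```bash
python3 - <<'E'
from h import *
s=read_state();print(s["tool_pos"],s["tcp_rot"],s["wrist_force"],s["joint_vel"])
k=calibration("wrist"); im=read_camera("wrist"); cv2.imwrite("pics/w3.png",im[:,:,::-1])
for q in ("seat","bed_knob","crank_knob"):
  for d in tip_of("wrist",q)[:2]: print(q,np.round(d["at"],1),d["score"])
E
```

```text
[ 0.47265666 -0.01015433  0.24638726] [-3.06174748e+00 -7.00795485e-01  1.49031240e-03] [ 0.59792489  0.50834677 -2.83225872] [ 0.03744449  0.00200773 -0.00152142  0.00987987 -0.0002967   0.00423124]
seat [ 80.4 277.1] 0.74
seat [204.3 498.4] 0.57
```

View pics/w3.png

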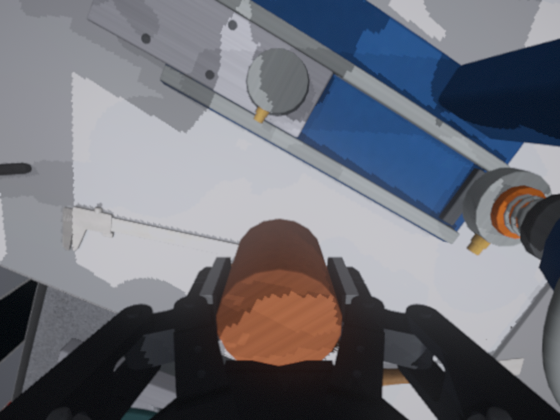

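The wrist view shows the seat face at about (80.5,278). The held core is at about (325,280), and the upper transducer and spring are visible at the right, (205,510).

```bash
python3 - <<'E'
from h import *
s=read_state();tp=np.array(s["tool_pos"]);print(tp,s["joint_vel"][0])
k=calibration("wrist"); im=read_camera("wrist"); cv2.imwrite("pics/w3b.png",im[:,:,::-1])
im3=cv2.imread("pics/w3.png")[:,:,::-1];print("diff",np.abs(im.astype(int)-im3).mean())
# seat circle: refine by Hough-like search on edges of projected circle
g=cv2.GaussianBlur(cv2.cvtColor(im,cv2.COLOR_RGB2GRAY),(3,3),0).astype(np.float32)
def score(v):
    t=np.linspace(0,2*np.pi,120,endpoint=False)
    def samp(r):
        p=proj("wrist",np.c_[v[0]+r*np.cos(t),v[1]+r*np.sin(t),np.full(120,.052)],k)
        return cv2.remap(g,p[:,1].astype(np.float32)[None],p[:,0].astype(np.float32)[None],cv2.INTER_LINEAR)[0]
    return np.minimum(np.abs(samp(.0265)-samp(.0235)),25).mean()
c0=onz("wrist",(80.5,278),.052,k);print("click",c0)
gr=[(score((c0[0]+a,c0[1]+b)),c0[0]+a,c0[1]+b) for a in np.arange(-.006,.0061,.0005) for b in np.arange(-.006,.0061,.0005)]
print("edge",sorted(gr)[::-1][:4])
im=im.astype(int);R,G,B=im[...,0],im[...,1],im[...,2]
m=((R-B)>0.35*R)&(R>30)
n,l,st,c=cv2.connectedComponentsWithStats(m.astype(np.uint8));i=1+np.argmax(st[1:,4]);print(st[i])
b=tp[2]-.0886
x=fitcyl("wrist",l==i,tp[:2],b,b+.06,.025,k);print("held",x, x[0]-tp[:2])
E
```

```text
[ 0.47306597 -0.00835357  0.24664408] 0.004571794247346828
diff 2.892620464852608
click [0.56710221 0.03671049 0.052     ]
edge [(np.float32(20.57911), np.float64(0.566102211041573), np.float64(0.03321048881020969)), (np.float32(20.005526), np.float64(0.565602211041573), np.float64(0.03321048881020969)), (np.float32(19.95053), np.float64(0.566102211041573), np.float64(0.03271048881020969)), (np.float32(19.689852), np.float64(0.566102211041573), np.float64(0.03371048881020969))]
[  216   240   127   128 12449]
held (array([ 0.47111182, -0.01087667]), np.float64(2825.9375), np.int64(12449)) [-0.00195415 -0.0025231 ]
```

step_arm:
  targets:
    - [[0, 0, 0], [26, 0.5, 10], 40]
    - [[0, 0, 0], [26, 0.5, 15], 40]
    - [[0, 0, 0], [26, 0.5, 20], 40]
    - [[0, 0, 0], [26.7, 0.5, 22], 40]
    - [[0, 0, 0], [0, 0, 20], 40]

```text
time: 7.62
tool_pos: [0.573, 0.0375, 0.1598]
tcp_rot: [3.06, 0.709, 0.009]
wrist_force: [0.4, -0.1, -1.4]
width: 0.578
grip_force: 47.6
```

step_arm:
  targets:
    - [[0, 0, 0], [0, 0, 8], 40]
    - [[0, 0, 0], [0, 0, 0], 40]
    - [[0, 0, 0], [0, 0, 0], 40]
    - [[0, 0, 0], [0, 0, 0], 40]

```text
time: 7.95
tool_pos: [0.5685, 0.0347, 0.1531]
tcp_rot: [3.061, 0.705, 0.002]
wrist_force: [-0.6, -0.8, -2.2]
width: 0.575
grip_force: 47.6
```

```bash
python3 - <<'E'
from h import *
s=read_state();tp=np.array(s["tool_pos"]);print(tp,s["tcp_rot"],s["wrist_force"],s["joint_vel"][0])
k=calibration("wrist"); im=read_camera("wrist"); cv2.imwrite("pics/w4r.png",im[:,:,::-1])
off=np.array([-.002,-.0025]);ov=im.copy()
b=tp[2]-.0886
for c,z,col in [(tp[:2]+off,b,(0,255,0)),(tp[:2]+off,b+.06,(0,255,0)),((.566,.0332),.052,(255,0,255))]:
    p=proj("wrist",[(c[0]+.025*np.cos(t),c[1]+.025*np.sin(t),z) for t in np.linspace(0,6.28,90)],k)[:,::-1]
    cv2.polylines(ov,[(p*16).astype(np.int32)],True,col,1,cv2.LINE_AA,4)
cv2.imwrite("pics/w4.png",cv2.resize(ov[180:400,130:430],None,fx=2.6,fy=2.6,interpolation=cv2.INTER_CUBIC)[:,:,::-1])
plan([.568,.0357,.1406],.453)
E
```

```text
[0.56850031 0.03473192 0.15310507] [3.06099349e+00 7.05470188e-01 2.28998505e-03] [-0.64668493 -0.75171765 -2.2203554 ] -0.004284787354472039
shift mm [-0.3 -1.4 13. ] turn [ 0.001 -0.002 -0.   ] tool x yaw now 0.453
```

View pics/w4.png

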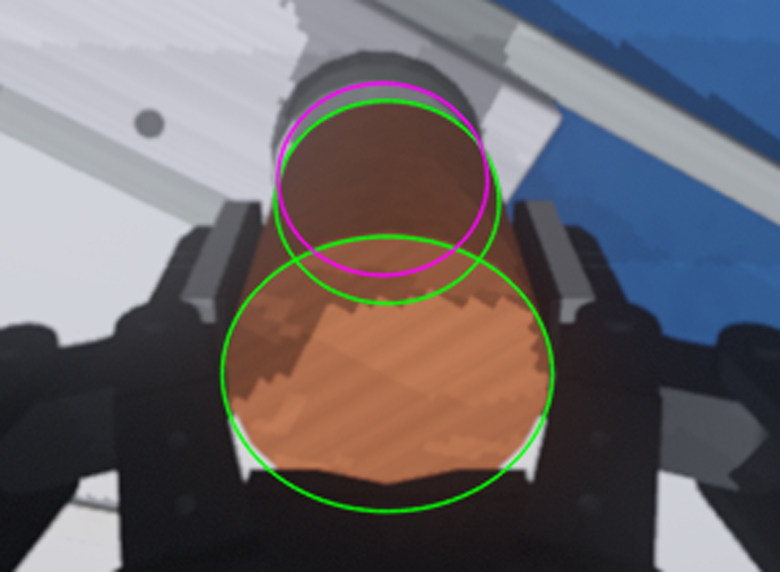

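The overlay shows the core's lower edge lined up over the seat circle to about 1 mm. I'll lower it onto the seat.

step_arm:
  targets:
    - [[0, 0, 0], [0, -1, 6], 40]
    - [[0, 0, 0], [0, 0, 4], 40]
    - [[0, 0, 0], [0, 0, 1.5], 40]
    - [[0, 0, 0], [0, 0, 0], 40]
    - [[0, 0, 0], [0, 0, 0], 40]

```text
time: 8.42
tool_pos: [0.5678, 0.0354, 0.1406]
tcp_rot: [3.061, 0.705, -0.0]
wrist_force: [-0.1, -0.3, -0.1]
width: 0.574
grip_force: 47.9
```

step_arm:
  targets:
    - [[0, 0, 0], [0, 0, 1.5], 40]
    - [[0, 0, 0], [0, 0, 0], 40]
    - [[0, 0, 0], [0, 0, 0], 40]

```text
time: 8.67
tool_pos: [0.5679, 0.0354, 0.1406]
tcp_rot: [3.061, 0.705, -0.001]
wrist_force: [-5.8, -0.5, 10.5]
width: 0.575
grip_force: 48.9
```

step_arm:
  targets:
    - [[0, 0, 0], [0, 0, -0.7], 40]
    - [[0, 0, 0], [0, 0, 0], 40]
    - [[0, 0, 0], [0, 0, 0], 60]
    - [[0, 0, 0], [0, 0, 0], 80]
    - [[0, 0, 0], [0, 0, 0], 85]

```text
time: 9.08
tool_pos: [0.5682, 0.0355, 0.1395]
tcp_rot: [3.061, 0.705, 0.001]
wrist_force: [0.3, 0.1, -0.1]
width: 0.956
grip_force: 0.0
```

step_arm:
  targets:
    - [[0, 0, 0], [0, 0, 0], 85]
    - [[0, 0, 0], [0, 0, 0], 85]
    - [[0, 0, 0], [0, 0, -20], 85]
    - [[0, 0, 0], [0, 0, -40], 85]
    - [[0, 0, 0], [0, 0, -40], 85]

```text
time: 9.5
tool_pos: [0.5662, 0.0355, 0.2382]
tcp_rot: [-3.06, -0.705, 0.009]
wrist_force: [0.8, -1.0, 0.1]
width: 0.993
grip_force: 0.0
```

step_arm:
  targets:
    - [[0, 0, 0], [-25, 0, -25], 85]
    - [[0, 0, 0], [-25, 0, 0], 85]
    - [[0, 0, 0], [0, 0, 0], 85]
    - [[0, 0, 0], [0, 0, 0], 85]
    - [[0, 0, 0], [0, 0, 0], 85]

```text
time: 9.92
tool_pos: [0.5229, 0.0137, 0.2641]
tcp_rot: [-3.061, -0.705, -0.0]
wrist_force: [0.0, -0.9, 0.2]
width: 0.994
grip_force: 0.0
```

```bash
cat >> h.py <<'E'
def circ(im,c,c0,z,r,k,span=.006):
    g=cv2.GaussianBlur(cv2.cvtColor(im,cv2.COLOR_RGB2GRAY),(3,3),0).astype(np.float32)
    t=np.linspace(0,2*np.pi,120,endpoint=False)
    def samp(v,r):
        p=proj(c,np.c_[v[0]+r*np.cos(t),v[1]+r*np.sin(t),np.full(120,z)],k).astype(np.float32)
        return cv2.remap(g,p[:,1][None],p[:,0][None],cv2.INTER_LINEAR)[0]
    s=lambda v:np.minimum(np.abs(samp(v,r+.0012)-samp(v,r-.0012)),25).mean()
    a=np.arange(-span,span+1e-6,.0005)
    return max((s((c0[0]+i,c0[1]+j)),c0[0]+i,c0[1]+j) for i in a for j in a)
E
python3 - <<'E'
from h import *
s=read_state();tp=np.array(s["tool_pos"]);print(tp,s["wrist_force"],s["joint_vel"][0])
k=calibration("wrist"); im=read_camera("wrist"); cv2.imwrite("pics/w5r.png",im[:,:,::-1])
x=circ(im,"wrist",(.566,.033),.112,.025,k);print("core top",x)
i2=im.astype(int);R,G,B=i2[...,0],i2[...,1],i2[...,2];m=((R-B)>0.35*R)&(R>30)
n,l,st,c=cv2.connectedComponentsWithStats(m.astype(np.uint8));i=1+np.argmax(st[1:,4]);print(st[i])
f=fitcyl("wrist",l==i,[.566,.033],.052,.112,.025,k);print(f)
ov=im.copy()
for c,z,col in [(f[0],.052,(0,255,0)),(f[0],.112,(0,255,0)),((.566,.0332),.052,(255,0,255))]:
    p=proj("wrist",[(c[0]+.025*np.cos(t),c[1]+.025*np.sin(t),z) for t in np.linspace(0,6.28,90)],k)[:,::-1]
    cv2.polylines(ov,[(p*16).astype(np.int32)],True,col,1,cv2.LINE_AA,4)
cv2.imwrite("pics/w5.png",ov[:,:,::-1])
E
```

```text
[0.52291318 0.01371322 0.26412507] [ 0.00685029 -0.85217107  0.16507025] 0.0068998170729668955
core top (np.float32(21.75022), np.float64(0.5665), np.float64(0.03300000000000001))
[ 247  121   65   68 3505]
(array([0.56683511, 0.03280968]), np.float64(226.5625), np.int64(3505))
```

View pics/w5.png

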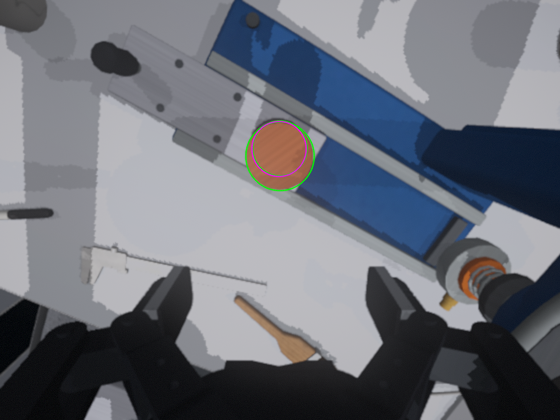

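The wrist view shows the core centred on the seat: core top (0.5665, 0.033) against seat (0.566, 0.033). The knob is at about (row 53, col 104).

```bash
python3 - <<'E'
from h import *
k=calibration("wrist"); im=read_camera("wrist")
for d in tip_of("wrist","bed_knob")[:2]+tip_of("wrist","screw_axis")[:1]: print(np.round(d["at"],1),d["score"])
dk=(im.max(2)<48).astype(np.uint8); n,l,st,c=cv2.connectedComponentsWithStats(dk[:100,60:180]); i=1+np.argmax(st[1:,4]); print(st[i])
reg=np.zeros((420,560),bool); reg[:100,60:180]=l==i
f=fitcyl("wrist",reg,[.567,.183],.043,.089,.011,k);print("knob",f)
d=f[0]-[.566,.0332]; yaw=-np.arctan2(d[0],d[1]); print(np.linalg.norm(d),"press yaw",yaw)
print("axis est from top+side mean", .5549,-.139, "crank approx .5705,-.187")
plan([*f[0],.18],yaw)
# press yaw from blue base / rail edges via top camera lines
g=cv2.cvtColor(im,cv2.COLOR_RGB2GRAY); L=cv2.createLineSegmentDetector().detect(g)[0][:,0]
for a,b,c_,d_ in L:
    if np.hypot(a-c_,b-d_)>110:
        P=onz("wrist",(b,a),.033,k);Q=onz("wrist",(d_,c_),.033,k);v=Q-P;v*=np.sign(v[1]);print(np.round([a,b,c_,d_]),np.round(-np.arctan2(v[0],v[1]),3))
E
```

```text
[ 59.2 114.8] 0.65
[ 32  42  46  33 984]
knob (array([0.57443553, 0.18117166]), np.float64(470.5625), np.int64(984))
0.14821190663016676 press yaw -0.056946117632015125
axis est from top+side mean 0.5549 -0.139 crank approx .5705,-.187
shift mm [ 119.4 -127.9   83.6] turn [-0.     0.001  0.51 ] tool x yaw now 0.453
[243.  -0. 446. 128.] -0.056
[427. 178. 213.  50.] -0.057
[324. 136. 203.  65.] -0.058
[255.  91. 475. 224.] -0.063
[436. 270. 286. 188.] -0.054
```

step_arm:
  targets:
    - [[0, 0, 0.102], [0, 0, 0], 85]
    - [[0, 0, 0.102], [0, 0, 0], 85]
    - [[0, 0, 0.102], [0, 0, 0], 60]
    - [[0, 0, 0.102], [0, 0, 0], 45]
    - [[0, 0, 0.102], [0, 0, 0], 45]

```text
time: 10.53
tool_pos: [0.5232, 0.0139, 0.2639]
tcp_rot: [-3.14, 0.097, 0.002]
wrist_force: [-0.3, -0.1, 0.7]
width: 0.601
grip_force: 0.0
```

step_arm:
  targets:
    - [[0, 0, 0], [8.4, -34, 0], 45]
    - [[0, 0, 0], [8.4, -34, 0], 45]
    - [[0, 0, 0], [8.4, -34, 0], 45]
    - [[0, 0, 0], [8.4, -34, 20], 45]
    - [[0, 0, 0], [8.4, -34, 25], 45]

```text
time: 10.95
tool_pos: [0.5767, 0.1824, 0.222]
tcp_rot: [-3.139, 0.09, -0.008]
wrist_force: [0.3, 0.4, -0.2]
width: 0.522
grip_force: 0.0
```

step_arm:
  targets:
    - [[0, 0, 0], [0, 0, 38], 45]
    - [[0, 0, 0], [0, 0, 0], 45]
    - [[0, 0, 0], [0, 0, 0], 45]
    - [[0, 0, 0], [0, 0, 0], 45]

```text
time: 11.28
tool_pos: [0.5746, 0.1798, 0.1826]
tcp_rot: [3.14, -0.09, -0.001]
wrist_force: [0.3, -0.3, 0.7]
width: 0.526
grip_force: 0.0
```

```bash
python3 - <<'E'
from h import *
s=read_state();print(s["tool_pos"],s["q"],s["joint_vel"][0],s["width"]);plan([.5745,.182,.124],-.057)
k=calibration("wrist"); im=read_camera("wrist"); cv2.imwrite("pics/w6.png",im[:,:,::-1])
ov=im.copy()
for z in (.089,.043):
    p=proj("wrist",[(.5745+.011*np.cos(t),.182+.011*np.sin(t),z) for t in np.linspace(0,6.28,90)],k)[:,::-1]
    cv2.polylines(ov,[(p*16).astype(np.int32)],True,(0,255,0),1,cv2.LINE_AA,4)
cv2.imwrite("pics/w6.png",ov[:,:,::-1])
E
```

```text
[0.57457403 0.17976774 0.18262047] [ 2.61921055e-01  2.30345314e-01  1.88097044e+00 -1.76234337e-04
  1.03076168e+00  1.89011874e+00] -0.011798568955810784 0.5264836706163031
shift mm [-0.2 -2.2 58.6] turn [ 0.  0. -0.] tool x yaw now -0.057
```

View pics/w6.png

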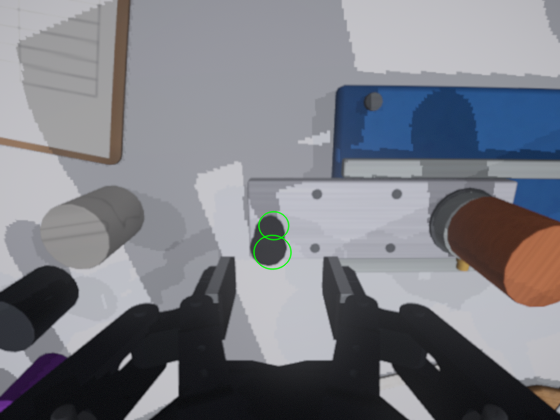

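The wrist view shows the knob at about (248,268), between the fingers and about 2 mm further out than predicted. The core is standing on the seat at the right.

step_arm:
  targets:
    - [[0, 0, 0], [1, -4, 20], 45]
    - [[0, 0, 0], [0, 0, 22], 45]
    - [[0, 0, 0], [0, 0, 15], 45]
    - [[0, 0, 0], [0, 0, 0], 30]
    - [[0, 0, 0], [0, 0, 0], 27]
  grip_force: 20

```text
time: 11.75
tool_pos: [0.576, 0.1834, 0.1267]
tcp_rot: [-3.14, 0.092, -0.001]
wrist_force: [-0.1, 0.7, 1.1]
width: 0.313
grip_force: 0.0
```

step_arm:
  targets:
    - [[0, 0, 0], [0, 0, 0], 27]
    - [[0, 0, 0], [0, 0, 0], 27]
    - [[0, 0, 0], [0, 2, 0], 27]
    - [[0, 0, 0], [0, 2, 0], 27]
    - [[0, 0, 0], [0, 2, 0], 27]

```text
time: 12.17
tool_pos: [0.5763, 0.1783, 0.1269]
tcp_rot: [-3.139, 0.09, -0.005]
wrist_force: [0.9, 2.1, 0.1]
width: 0.32
grip_force: 1.1
```

step_arm:
  targets:
    - [[0, 0, 0], [0, 4, 0], 27]
    - [[0, 0, 0], [0, 7, 0], 27]
    - [[0, 0, 0], [0, 10, 0], 27]
    - [[0, 0, 0], [0, 10, 0], 27]
    - [[0, 0, 0], [0, 10, 0], 27]

```text
time: 12.58
tool_pos: [0.5727, 0.1357, 0.1253]
tcp_rot: [3.14, -0.09, -0.0]
wrist_force: [1.9, 1.8, 0.9]
width: 0.318
grip_force: 1.3
```

step_arm:
  targets:
    - [[0, 0, 0], [0, 11, 0], 27]
    - [[0, 0, 0], [0, 11, 0], 27]
    - [[0, 0, 0], [0, 11, 0], 27]
    - [[0, 0, 0], [0, 11, 0], 27]
    - [[0, 0, 0], [0, 11, 0], 27]

```text
time: 13.0
tool_pos: [0.5695, 0.0807, 0.1253]
tcp_rot: [-3.14, 0.09, 0.0]
wrist_force: [2.4, 2.3, 0.4]
width: 0.315
grip_force: 1.4
```

step_arm:
  targets:
    - [[0, 0, 0], [0, 11, 0], 27]
    - [[0, 0, 0], [0, 10, 0], 27]
    - [[0, 0, 0], [0, 9, 0], 27]
    - [[0, 0, 0], [0, 7, 0], 27]
    - [[0, 0, 0], [0, 5, 0], 27]

```text
time: 13.42
tool_pos: [0.5669, 0.0391, 0.1252]
tcp_rot: [3.14, -0.091, -0.001]
wrist_force: [1.8, 2.5, 1.0]
width: 0.317
grip_force: 1.1
```

step_arm:
  targets:
    - [[0, 0, 0], [0, 4, 0], 27]
    - [[0, 0, 0], [0, 4, 0], 27]
    - [[0, 0, 0], [0, 3, 0], 27]
    - [[0, 0, 0], [0, 3, 0], 27]
    - [[0, 0, 0], [0, 2, 0], 27]

```text
time: 13.83
tool_pos: [0.5661, 0.024, 0.1252]
tcp_rot: [3.14, -0.089, -0.001]
wrist_force: [0.8, 1.1, 0.1]
width: 0.318
grip_force: 1.1
```

step_arm:
  targets:
    - [[0, 0, 0], [0, 1.5, 0], 27]
    - [[0, 0, 0], [0, 1.5, 0], 27]
    - [[0, 0, 0], [0, 1.5, 0], 27]
    - [[0, 0, 0], [0, 1.5, 0], 27]

```text
time: 14.17
tool_pos: [0.5658, 0.0181, 0.1252]
tcp_rot: [-3.14, 0.089, 0.001]
wrist_force: [0.3, 2.5, 0.3]
width: 0.318
grip_force: 1.1
```

step_arm:
  targets:
    - [[0, 0, 0], [0, 1.5, 0], 27]
    - [[0, 0, 0], [0, 1.5, 0], 27]
    - [[0, 0, 0], [0, 1.5, 0], 27]
    - [[0, 0, 0], [0, 0, 0], 27]

```text
time: 14.5
tool_pos: [0.5656, 0.0142, 0.1252]
tcp_rot: [-3.139, 0.091, 0.001]
wrist_force: [1.6, 5.0, 0.1]
width: 0.313
grip_force: 2.6
```

step_arm:
  targets:
    - [[0, 0, 0], [0, 1.5, 0], 27]
    - [[0, 0, 0], [0, 1, 0], 27]
    - [[0, 0, 0], [0, 1, 0], 27]
    - [[0, 0, 0], [0, 0, 0], 27]

```text
time: 14.83
tool_pos: [0.5655, 0.0135, 0.1252]
tcp_rot: [-3.134, 0.093, -0.0]
wrist_force: [1.3, 16.9, -2.2]
width: 0.314
grip_force: 8.4
```

step_arm:
  targets:
    - [[0, 0, 0], [0, -2, 0], 27]
    - [[0, 0, 0], [0, -1, 0], 45]
    - [[0, 0, 0], [0, 0, 0], 45]
    - [[0, 0, 0], [0, 0, -30], 45]
    - [[0, 0, 0], [0, 0, -40], 60]

```text
time: 15.25
tool_pos: [0.562, 0.0125, 0.1914]
tcp_rot: [3.139, -0.09, -0.017]
wrist_force: [0.7, 0.8, 0.1]
width: 0.65
grip_force: 0.0
```

step_arm:
  targets:
    - [[0, 0, 0], [-10, -10, -15], 85]
    - [[0, 0, 0], [-15, 0, 0], 85]
    - [[0, 0, 0], [0, 0, 0], 85]
    - [[0, 0, 0], [0, 0, 0], 85]

```text
time: 15.58
tool_pos: [0.5407, 0.024, 0.2102]
tcp_rot: [3.14, -0.09, -0.0]
wrist_force: [0.4, 0.0, -1.2]
width: 0.997
grip_force: 0.0
```

```bash
python3 - <<'E'
from h import *
import pickle
s=read_state();print(s["tool_pos"],s["wrist_force"],s["joint_vel"][0])
k=calibration("wrist"); im=read_camera("wrist"); cv2.imwrite("pics/w7r.png",im[:,:,::-1]); pickle.dump(k,open("w7.pkl","wb"))
for q in ("core_red_mid","seat","bed_knob","upper_face","crank_knob","screw_axis"):
  for d in tip_of("wrist",q)[:2]: print(q,np.round(d["at"],1),round(d["score"],2))
x=[circ(im,"wrist",(.5565,-.1335),z,.025,k,.008) for z in (.112,.125,.13)];print(x)
b=circ(im,"wrist",(.5662,.0162),.089,.011,k,.006);print("knob top",b)
E
```

```text
[0.54072843 0.02397871 0.21024212] [ 3.63059443e-01  5.64062062e-04 -1.16693139e+00] -0.001376910675735411
core_red_mid [196.8 505.7] 0.77
[(np.float32(13.30887), np.float64(0.5565), np.float64(-0.137)), (np.float32(13.085465), np.float64(0.561), np.float64(-0.127)), (np.float32(8.819467), np.float64(0.562), np.float64(-0.1255))]
knob top (np.float32(23.03991), np.float64(0.5687000000000001), np.float64(0.015200000000000003))
```

step_arm:
  targets:
    - [[0, 0, 0], [0, 0, -40], 85]
    - [[0, 0, 0], [0, 0, -40], 85]
    - [[0, 0, 0], [0, 0, -40], 85]
    - [[0, 0, 0], [0, 0, -40], 85]
    - [[0, 0, 0], [0, 10, -38], 85]

```text
time: 16.35
tool_pos: [0.5408, 0.0155, 0.4104]
tcp_rot: [-3.139, 0.088, -0.0]
wrist_force: [0.7, 0.6, -0.1]
width: 0.995
grip_force: 0.0
```

step_arm:
  targets:
    - [[0, 0, 0], [4, 25, -30], 85]
    - [[0, 0, 0], [4, 35, -15], 85]
    - [[0, 0, 0], [4, 38, 0], 85]
    - [[0, 0, 0], [4, 38, 0], 85]
    - [[0, 0, 0], [0, 14, 0], 85]

```text
time: 16.77
tool_pos: [0.5484, -0.1403, 0.4535]
tcp_rot: [3.138, -0.094, 0.001]
wrist_force: [-0.2, 0.8, 0.5]
width: 0.996
grip_force: 0.0
```

step_arm:
  targets:
    - [[0, 0, 0], [0, 0, 0], 85]
    - [[0, 0, 0], [0, 0, 0], 85]
    - [[0, 0, 0], [0, 0, 0], 85]

```text
time: 17.02
tool_pos: [0.5481, -0.1353, 0.4528]
tcp_rot: [-3.139, 0.089, 0.001]
wrist_force: [-0.6, 0.7, -0.0]
width: 0.995
grip_force: 0.0
```

```bash
python3 - <<'E'
from h import *
import pickle
s=read_state();print(s["tool_pos"],s["q"],s["joint_vel"][0])
k=calibration("wrist"); im=read_camera("wrist"); cv2.imwrite("pics/w8r.png",im[:,:,::-1]); pickle.dump(k,open("w8.pkl","wb"))
for q in ("crank_knob","screw_axis"):
  for d in tip_of("wrist",q)[:2]: print(q,np.round(d["at"],1),round(d["score"],2),onz("wrist",d["at"],.274,k))
i2=im.astype(int);R,G,B=i2[...,0],i2[...,1],i2[...,2];m=((R-np.maximum(G,B))>0.5*R)&(R>50)
n,l,st,c=cv2.connectedComponentsWithStats(m.astype(np.uint8))
for i in range(1,n):
    if st[i,4]>150: print(st[i],c[i])
i=1+np.argmax(st[1:,4]);c0=onz("wrist",c[i][::-1],.274,k);print(c0)
f=fitcyl("wrist",l==i,c0[:2],.251,.298,.0105,k);print("crank",f)
print("wheel",circ(im,"wrist",(.558,-.1355),.247,.061,k,.01))
E
```

```text
[ 0.54814943 -0.13527098  0.45283816] [-2.86504430e-01 -1.37155010e-03  1.63307496e+00  9.12212882e-04
  1.51108678e+00  1.34119256e+00] 0.018734940728420652
crank_knob [183.7 335.7] 0.68 [ 0.56802505 -0.18597765  0.274     ]
screw_axis [201.  276.6] 0.7 [ 0.55576425 -0.13543914  0.274     ]
[325 177  24  25 456] [336.64254386 189.57894737]
[ 0.5628998 -0.1867689  0.274    ]
crank (array([ 0.56896849, -0.18319988]), np.float64(440.0625), np.int64(456))
wheel (np.float32(23.673323), np.float64(0.5555000000000001), np.float64(-0.135))
```

```bash
python3 - <<'E'
from h import *
import pickle
ax=np.array([.5555,-.135])
k=pickle.load(open("w8.pkl","rb"));im=cv2.imread("pics/w8r.png")[:,:,::-1].copy()
c=circ(im,"wrist",onz("wrist",(189.6,336.6),.298,k)[:2],.298,.0105,k,.006);d=np.array(c[1:])-ax
print("crank",c,np.linalg.norm(d),"ang",np.arctan2(d[1],d[0]))
# tool->camera
s=read_state();kn=calibration("wrist");Rt=Ro.from_rotvec(s["tcp_rot"]).as_matrix()
Rc=np.array(kn["R"])@Rt; tc=np.array(kn["R"])@s["tool_pos"]+np.array(kn["t"]).ravel()
pickle.dump((Rc,tc),open("tc.pkl","wb"));print("cam in tool",np.round(-Rc.T@tc,4),np.round(Rc,3))
k7=pickle.load(open("w7.pkl","rb"))
for z in (.112,.127,.138): print("w7",proj("wrist",[*ax,z],k7))
pose=(np.array([.5229,.0137,.2641]),Ro.from_rotvec([-3.061,-.705,0]).as_matrix())
k5=dict(kn);R=Rc@pose[1].T;k5["R"]=R;k5["t"]=tc-R@pose[0]
for z in (.112,.127,.138): print("w5",proj("wrist",[*ax,z],k5))
kt=calibration("side")
for z in (.052,.112,.127,.138): print("side",proj("side",[*ax,z],kt))
# montage
a=cv2.resize(cv2.imread("pics/w5r.png")[200:340,400:560],None,fx=2.4,fy=2.4,interpolation=cv2.INTER_CUBIC)
si=read_camera("side");cv2.imwrite("pics/side1.png",si[:,:,::-1])
E
```

```text
crank (np.float32(17.13488), np.float64(0.5688456811681115), np.float64(-0.18238141422390422)) 0.049225050733321535 ang -1.2962444333149794
cam in tool [ 0.0769  0.0017 -0.0708] [[-0.     1.     0.   ]
 [-0.954 -0.    -0.301]
 [-0.301 -0.     0.954]]
w7 [[211.19801601 537.57437591]]
w7 [[219.25467437 558.78468209]]
w7 [[226.04826329 576.55128673]]
w5 [[260.63627879 455.90491009]]
w5 [[269.3292181  466.42766501]]
w5 [[276.38225718 474.95008047]]
side [[273.33316488 390.28137039]]
side [[251.61208921 393.57424443]]
side [[246.02248051 394.42285175]]
side [[241.88147681 395.05185936]]
```

```bash
cat >> h.py <<'E'
import pickle
def calat(pos,rv):
    Rc,tc=pickle.load(open("tc.pkl","rb"));kn=dict(calibration("wrist"));R=Rc@Ro.from_rotvec(rv).as_matrix().T
    kn["R"]=R;kn["t"]=tc-R@np.array(pos);return kn
def rimz(im,k,ax,zs,r=.025,half=1.2,c="wrist"):
    """signed edge (inside-outside) on camera-facing lower rim vs z"""
    g=cv2.GaussianBlur(cv2.cvtColor(im,cv2.COLOR_RGB2GRAY),(3,3),0).astype(np.float32)
    o=ray(c,(210,280),k)[0];a0=np.arctan2(o[1]-ax[1],o[0]-ax[0]);t=a0+np.linspace(-half,half,60);out=[]
    for z in zs:
        s=[]
        for dz in (.0008,-.0008):
            p=proj(c,np.c_[ax[0]+r*np.cos(t),ax[1]+r*np.sin(t),np.full(60,z+dz)],k).astype(np.float32)
            s.append(cv2.remap(g,p[:,1][None],p[:,0][None],cv2.INTER_LINEAR)[0])
        out.append((round(z*1000,1),round(float(np.median(s[0]-s[1])),1),round(float(np.minimum(abs(s[0]-s[1]),20).mean()),1)))
    return out
E
python3 - <<'E'
from h import *
ax=np.array([.5555,-.135]);zs=np.arange(.112,.150,.001)
im=cv2.imread("pics/w5r.png")[:,:,::-1].copy()
for r in rimz(im,calat([.5229,.0137,.2641],[-3.061,-.705,0]),ax,zs): print(*r,end=" | ")
im=cv2.imread("pics/w3b.png")[:,:,::-1].copy();print()
for r in rimz(im,calat([.47307,-.00835,.24664],[-3.061,-.705,0]),ax,zs): print(*r,end=" | ")
E
```

```text
112.0 1.5 5.2 | 113.0 3.1 6.2 | 114.0 7.0 6.9 | 115.0 3.7 7.0 | 116.0 1.7 6.2 | 117.0 0.8 5.0 | 118.0 0.1 4.2 | 119.0 0.0 4.0 | 120.0 -0.4 4.3 | 121.0 -0.8 4.6 | 122.0 -1.0 4.9 | 123.0 -2.6 5.9 | 124.0 -4.2 6.8 | 125.0 -5.3 6.8 | 126.0 -3.7 5.3 | 127.0 -1.7 3.7 | 128.0 -0.2 3.1 | 129.0 0.2 2.7 | 130.0 0.0 2.3 | 131.0 0.0 2.1 | 132.0 -0.0 1.8 | 133.0 0.0 1.9 | 134.0 0.1 2.1 | 135.0 0.4 2.6 | 136.0 0.8 3.4 | 137.0 2.7 5.7 | 138.0 8.1 9.3 | 139.0 11.6 11.8 | 140.0 10.8 12.8 | 141.0 12.1 12.4 | 142.0 5.2 10.1 | 143.0 0.9 7.1 | 144.0 0.0 5.3 | 145.0 -0.4 3.9 | 146.0 0.0 4.0 | 147.0 0.0 4.3 | 148.0 0.0 4.5 | 149.0 -0.4 5.2 | 
112.0 -1.2 6.2 | 113.0 -0.5 6.4 | 114.0 -0.3 6.5 | 115.0 0.0 6.3 | 116.0 0.3 6.2 | 117.0 0.9 6.2 | 118.0 2.8 7.2 | 119.0 6.1 8.9 | 120.0 5.4 10.2 | 121.0 2.5 10.2 | 122.0 0.5 8.7 | 123.0 0.0 6.6 | 124.0 -1.5 5.9 | 125.0 -5.1 7.5 | 126.0 -4.8 6.9 | 127.0 -2.9 4.7 | 128.0 -0.9 3.0 | 129.0 -0.0 2.5 | 130.0 0.1 2.7 | 131.0 -0.1 2.9 | 132.0 -0.1 3.4 | 133.0 0.0 3.5 | 134.0 0.0 3.4 | 135.0 0.2 3.9 | 136.0 0.5 4.5 | 137.0 0.9 6.0 | 138.0 4.3 8.8 | 139.0 11.8 11.3 | 140.0 11.9 12.7 | 141.0 16.9 13.2 | 142.0 12.8 12.6 | 143.0 6.1 9.7 | 144.0 1.6 7.4 | 145.0 0.1 5.5 | 146.0 0.1 4.3 | 147.0 0.5 3.4 | 148.0 0.2 3.8 | 149.0 -0.1 4.5 |
```

step_arm:
  targets:
    - [[0, 0, 0], [12, 23, 0], 60]
    - [[0, 0, 0], [11.7, 23.5, 15], 50]
    - [[0, 0, 0], [0, 0, 35], 50]
    - [[0, 0, 0], [0, 0, 35], 50]
    - [[0, 0, 0], [0, 0, 25], 50]
  grip_force: 25

```text
time: 17.63
tool_pos: [0.5686, -0.1831, 0.3404]
tcp_rot: [-3.139, 0.089, 0.004]
wrist_force: [-1.5, -0.1, -0.9]
width: 0.585
grip_force: 0.0
```

step_arm:
  targets:
    - [[0, 0, 0], [0, 0, 9], 50]
    - [[0, 0, 0], [0, 0, 0], 50]
    - [[0, 0, 0], [0, 0, 0], 50]

```text
time: 17.88
tool_pos: [0.5695, -0.1834, 0.3351]
tcp_rot: [3.14, -0.088, 0.001]
wrist_force: [-0.6, -0.3, 1.0]
width: 0.586
grip_force: 0.0
```

```bash
python3 - <<'E'
from h import *
plan([.5690,-.1829,.334],-.057);print(read_state()["wrist_force"])
k=calibration("wrist"); im=read_camera("wrist")
print(circ(im,"wrist",(.569,-.183),.298,.0105,k,.008))
E
```

```text
shift mm [-0.5 -0.5  1.1] turn [ 0.    -0.     0.001] tool x yaw now -0.056
[-0.63125281 -0.32301817  1.00479513]
(np.float32(17.635082), np.float64(0.571), np.float64(-0.1845))
```

step_arm:
  targets:
    - [[0, 0, 0], [0, 0, 0], 35]
    - [[0, 0, 0], [0, 0, 0], 25]
    - [[0, 0, 0], [0, 0, 0], 15]
    - [[0, 0, 0], [0, 0, 0], 15]
    - [[0, 0, 0], [0, 0, 0], 15]
  grip_force: 25

```text
time: 18.35
tool_pos: [0.57, -0.1827, 0.3372]
tcp_rot: [-3.138, 0.089, -0.006]
wrist_force: [-0.6, 4.8, 4.4]
width: 0.231
grip_force: 24.6
```

```bash
cat > wind.py <<'E'
from h import *
import sys
ax=np.array([float(sys.argv[1]),float(sys.argv[2])]);s=read_state();yaw=-.057
d=s["tool_pos"][:2]-ax;phi=np.arctan2(d[1],d[0]);print("pos",s["tool_pos"],"r",np.linalg.norm(d),"phi",phi,"F",s["wrist_force"],s["grip_force"],s["width"])
psi0=-(phi-yaw);N=int(sys.argv[4]);ps=psi0+np.linspace(0,float(sys.argv[3]),N+1)
P=np.c_[50*np.cos(ps),50*np.sin(ps)];D=np.diff(P,axis=0);D=np.diff(np.round(np.cumsum(np.vstack([[0,0],D]),0),1),axis=0)
for i in range(0,N,5): print(np.round(D[i:i+5],1).tolist())
E
python3 wind.py .5555 -.135 3.3 15
```

```text
pos [ 0.57001868 -0.18267107  0.33721031] r 0.04983295380076348 phi -1.2751617771222183 F [-0.64749821  4.83256978  4.37995772] 24.584059516782872 0.23106947580209222
[[-10.7, 2.6], [-10.9, 0.3], [-10.8, -2.2], [-10.0, -4.4], [-8.9, -6.5]]
[[-7.1, -8.3], [-5.2, -9.7], [-3.0, -10.6], [-0.6, -11.0], [1.8, -10.8]]
[[4.2, -10.1], [6.2, -9.1], [8.1, -7.4], [9.5, -5.5], [10.5, -3.3]]
```

step_arm:
  targets:
    - [[0, 0, 0], [-10.7, 2.6, 0], 15]
    - [[0, 0, 0], [-10.9, 0.3, 0], 15]
    - [[0, 0, 0], [-10.8, -2.2, 0], 15]
    - [[0, 0, 0], [-10.0, -4.4, 0], 15]
    - [[0, 0, 0], [-8.9, -6.5, 0], 15]

```text
time: 18.77
tool_pos: [0.5225, -0.1678, 0.3373]
tcp_rot: [-3.135, 0.09, -0.021]
wrist_force: [17.3, 11.7, -2.4]
width: 0.231
grip_force: 24.7
```

step_arm:
  targets:
    - [[0, 0, 0], [-7.1, -8.3, 0], 15]
    - [[0, 0, 0], [-5.2, -9.7, 0], 15]
    - [[0, 0, 0], [-3.0, -10.6, 0], 15]
    - [[0, 0, 0], [-0.6, -11.0, 0], 15]
    - [[0, 0, 0], [1.8, -10.8, 0], 15]

```text
time: 19.18
tool_pos: [0.5112, -0.1203, 0.3374]
tcp_rot: [3.137, -0.09, 0.021]
wrist_force: [11.7, -6.0, -3.5]
width: 0.229
grip_force: 25.2
```

step_arm:
  targets:
    - [[0, 0, 0], [6.5, -8.6, 0], 15]
    - [[0, 0, 0], [5.1, -8.5, 0], 15]
    - [[0, 0, 0], [6.8, -7.4, 0], 15]
    - [[0, 0, 0], [8.0, -6.0, 0], 15]
    - [[0, 0, 0], [9.1, -4.1, 0], 15]

```text
time: 19.6
tool_pos: [0.5449, -0.086, 0.3372]
tcp_rot: [-3.139, 0.09, -0.002]
wrist_force: [-4.0, 2.6, 7.0]
width: 0.231
grip_force: 26.1
```

step_arm:
  targets:
    - [[0, 0, 0], [9.7, -2.4, 0], 15]
    - [[0, 0, 0], [0, 0, 0], 15]
    - [[0, 0, 0], [0, 0, 0], 15]

```text
time: 19.85
tool_pos: [0.5567, -0.0838, 0.3372]
tcp_rot: [-3.138, 0.089, -0.01]
wrist_force: [3.6, 5.1, 3.7]
width: 0.233
grip_force: 25.9
```

```bash
python3 wind.py .5592 -.134 3.3 5; python3 - <<'E'
from h import *
k=calibration("side");im=read_camera("side");cv2.imwrite("pics/side2.png",im[:,:,::-1])
for nm in ("side1","side2"):
    i=cv2.imread(f"pics/{nm}.png")[:,:,::-1].copy()
    print(nm,[r[:2] for r in rimz(i,k,(.557,-.1345),np.arange(.108,.145,.0015),c="side")])
E
```

```text
pos [ 0.55673728 -0.08376067  0.33724975] r 0.050299650538633944 phi 1.6197769475096688 F [3.62603674 5.12155527 3.70468988] 25.8506671898067 0.2330488970385671
[[31.6, 7.2], [20.5, 25.1], [0.9, 32.3], [-19.2, 26.2], [-31.1, 8.9]]
side1 [(np.float64(108.0), 2.8), (np.float64(109.5), 1.7), (np.float64(111.0), 0.2), (np.float64(112.5), -3.7), (np.float64(114.0), -6.3), (np.float64(115.5), -8.2), (np.float64(117.0), -4.5), (np.float64(118.5), -1.2), (np.float64(120.0), 6.3), (np.float64(121.5), 11.2), (np.float64(123.0), 13.1), (np.float64(124.5), 11.9), (np.float64(126.0), 8.0), (np.float64(127.5), 3.9), (np.float64(129.0), 2.0), (np.float64(130.5), 0.8), (np.float64(132.0), 1.0), (np.float64(133.5), 1.5), (np.float64(135.0), 2.8), (np.float64(136.5), 4.1), (np.float64(138.0), 4.0), (np.float64(139.5), 2.7), (np.float64(141.0), -2.9), (np.float64(142.5), -5.4), (np.float64(144.0), -8.2)]
side2 [(np.float64(108.0), 4.0), (np.float64(109.5), 4.9), (np.float64(111.0), 5.2), (np.float64(112.5), 4.9), (np.float64(114.0), 4.3), (np.float64(115.5), 4.3), (np.float64(117.0), 1.7), (np.float64(118.5), 0.6), (np.float64(120.0), 0.6), (np.float64(121.5), 1.0), (np.float64(123.0), 1.4), (np.float64(124.5), 2.9), (np.float64(126.0), 4.0), (np.float64(127.5), 3.8), (np.float64(129.0), 1.8), (np.float64(130.5), -3.0), (np.float64(132.0), -5.2), (np.float64(133.5), -8.8), (np.float64(135.0), -7.1), (np.float64(136.5), -3.8), (np.float64(138.0), -1.3), (np.float64(139.5), 0.0), (np.float64(141.0), 3.3), (np.float64(142.5), 2.1), (np.float64(144.0), -1.0)]
```

step_arm:
  targets:
    - [[0, 0, 0], [0, 0, 0], 30]
    - [[0, 0, 0], [0, 0, 0], 45]
    - [[0, 0, 0], [0, 0, -15], 50]
    - [[0, 0, 0], [0, 0, -35], 50]
    - [[0, 0, 0], [0, -20, -25], 50]

```text
time: 20.32
tool_pos: [0.5552, -0.0677, 0.4102]
tcp_rot: [3.138, -0.095, -0.003]
wrist_force: [0.8, -0.4, 0.6]
width: 0.587
grip_force: 0.0
```

step_arm:
  targets:
    - [[0, 0, 0], [0, -35, 0], 85]
    - [[0, 0, 0], [0, -38, 0], 85]
    - [[0, 0, 0], [0, -38, 0], 85]
    - [[0, 0, -0.1163], [0, 0, 0], 85]
    - [[0, 0, -0.1163], [0, 0, 0], 85]

```text
time: 20.73
tool_pos: [0.5618, 0.0476, 0.4093]
tcp_rot: [3.128, 0.289, -0.001]
wrist_force: [0.2, -0.9, -0.5]
width: 0.991
grip_force: 0.0
```

step_arm:
  targets:
    - [[0, 0, -0.1163], [0, 0, 0], 85]
    - [[0, 0, -0.1163], [0, 0, 0], 85]
    - [[0, 0, -0.1163], [0, 0, 0], 85]
    - [[0, 0, -0.1163], [0, 0, 0], 85]
    - [[0, 0, -0.1163], [0, 0, 0], 85]

```text
time: 21.15
tool_pos: [0.5618, 0.0452, 0.4093]
tcp_rot: [2.916, 1.169, -0.001]
wrist_force: [0.1, 0.4, -0.1]
width: 0.996
grip_force: 0.0
```

step_arm:
  targets:
    - [[0, 0, -0.1163], [0, 0, 0], 85]
    - [[0, 0, -0.1163], [0, 0, 0], 85]
    - [[0, 0, -0.1163], [0, 0, 0], 85]
    - [[0, 0, -0.1163], [0, 0, 0], 85]
    - [[0, 0, -0.1163], [0, 0, 0], 85]

```text
time: 21.57
tool_pos: [0.5618, 0.0451, 0.4093]
tcp_rot: [-2.459, -1.955, 0.001]
wrist_force: [-0.1, 1.0, -0.1]
width: 0.996
grip_force: 0.0
```

step_arm:
  targets:
    - [[0, 0, -0.1163], [0, 0, 0], 85]
    - [[0, 0, -0.1163], [0, 0, 0], 85]
    - [[0, -0.112, 0], [0, 0, 0], 85]
    - [[0, -0.112, 0], [0, 0, 0], 85]
    - [[0, -0.112, 0], [0, 0, 0], 85]

```text
time: 21.98
tool_pos: [0.5622, 0.0444, 0.4106]
tcp_rot: [2.037, 2.033, -0.349]
wrist_force: [-0.6, -0.1, -0.0]
width: 0.996
grip_force: 0.0
```

step_arm:
  targets:
    - [[0, -0.112, 0], [0, 0, 0], 85]
    - [[0, -0.112, 0], [0, 0, 0], 85]
    - [[0, -0.112, 0], [0, 0, 0], 85]
    - [[0, -0.112, 0], [0, 0, 0], 85]
    - [[0, 0, 0], [0, 0, 0], 85]

```text
time: 22.4
tool_pos: [0.5613, 0.047, 0.4061]
tcp_rot: [1.755, 1.764, -0.736]
wrist_force: [-0.9, 0.7, -1.2]
width: 0.996
grip_force: 0.0
```

```bash
python3 - <<'E'
from h import *
s=read_state();M=Ro.from_rotvec(s["tcp_rot"]);print(s["time"],s["tool_pos"],np.round(s["q"],2),np.round(M.as_matrix(),2))
print("to view pose mm",np.round(M.inv().apply(np.array([.557,.018,.252])-s["tool_pos"])*1000,1))
E
```

```text
22.4 [0.56131548 0.04701358 0.40612821] [ 0.37  0.13  1.72 -0.72  1.62  0.45] [[-0.01  1.   -0.  ]
 [ 0.7   0.   -0.71]
 [-0.71 -0.01 -0.7 ]]
to view pose mm [ 88.9  -3.5 129.2]
```

step_arm:
  targets:
    - [[0, 0, 0], [22.2, -1, 32], 85]
    - [[0, 0, 0], [22.2, -1, 32], 85]
    - [[0, 0, 0], [22.2, -1, 32], 85]
    - [[0, 0, 0], [22.2, -0.5, 32], 85]
    - [[0, 0, 0], [0, 0, 0], 85]

```text
time: 22.82
tool_pos: [0.5541, 0.0159, 0.2482]
tcp_rot: [1.763, 1.768, -0.742]
wrist_force: [-1.4, -1.0, -0.7]
width: 0.996
grip_force: 0.0
```

step_arm:
  targets:
    - [[0, 0, 0], [0, 0, 0], 85]
    - [[0, 0, 0], [0, 0, 0], 85]
    - [[0, 0, 0], [0, 0, 0], 85]

```text
time: 23.07
tool_pos: [0.5604, 0.0184, 0.2596]
tcp_rot: [1.762, 1.758, -0.721]
wrist_force: [0.7, 0.0, 0.2]
width: 0.996
grip_force: 0.0
```

```bash
python3 - <<'E'
from h import *
s=read_state();print(s["time"],s["tool_pos"],s["wrist_force"],s["joint_vel"][0])
k=calibration("wrist");im=read_camera("wrist");cv2.imwrite("pics/w9r.png",im[:,:,::-1]);pickle.dump(k,open("w9.pkl","wb"))
ax=(.557,-.1345)
for z in (.052,.112,.115,.13): print(z,proj("wrist",[*ax,z],k))
for r in rimz(im,k,ax,np.arange(.100,.135,.0007),half=1.0): print(*r,end=" | ")
p=proj("wrist",[*ax,.113],k)[0];r0,c0=int(p[0]),int(p[1])
cr=im[max(r0-70,0):r0+70,max(c0-90,0):c0+90][::-1,::-1]
big=cv2.resize(cr,None,fx=4,fy=4,interpolation=cv2.INTER_CUBIC)
ov=cv2.cvtColor(big,cv2.COLOR_RGB2BGR);print(big.shape,r0,c0);cv2.imwrite("pics/w9.png",ov)
E
```

```text
23.0667 [0.56040498 0.01840246 0.25957201] [0.73477093 0.0319449  0.22990629] 0.006917911452085113
0.052 [[153.34605258 274.65678672]]
0.112 [[202.65241452 274.62210231]]
0.115 [[205.36929508 274.62042299]]
0.13 [[219.35337908 274.61216108]]
100.0 -0.4 0.4 | 100.7 -0.1 0.4 | 101.4 -0.0 0.4 | 102.1 0.0 0.4 | 102.8 0.0 0.4 | 103.5 0.0 0.3 | 104.2 0.0 0.3 | 104.9 -0.0 0.4 | 105.6 0.0 0.5 | 106.3 0.0 0.5 | 107.0 -0.0 0.5 | 107.7 -0.3 0.5 | 108.4 -0.5 0.6 | 109.1 -0.6 0.8 | 109.8 -0.7 1.0 | 110.5 -0.5 1.1 | 111.2 0.0 1.0 | 111.9 0.8 1.2 | 112.6 2.2 2.4 | 113.3 4.3 4.9 | 114.0 7.3 7.7 | 114.7 9.7 9.7 | 115.4 9.8 10.0 | 116.1 8.3 8.2 | 116.8 5.4 5.4 | 117.5 2.8 2.8 | 118.2 1.2 1.2 | 118.9 0.4 0.7 | 119.6 0.1 0.4 | 120.3 0.0 0.5 | 121.0 -0.0 0.5 | 121.7 0.0 0.4 | 122.4 -0.1 0.4 | 123.1 -0.1 0.4 | 123.8 -0.2 0.4 | 124.5 -0.1 0.4 | 125.2 -0.1 0.4 | 125.9 -0.1 0.6 | 126.6 0.0 0.8 | 127.3 1.9 1.9 | 128.0 6.4 5.6 | 128.7 12.4 10.7 | 129.4 17.6 14.9 | 130.1 17.3 15.1 | 130.8 13.1 12.0 | 131.5 7.2 6.7 | 132.2 2.3 4.1 | 132.9 0.4 5.8 | 133.6 -0.6 7.2 | 134.3 -2.4 8.5 | 135.0 -6.6 9.5 | (560, 720, 3) 203 274
```

View pics/w9.png

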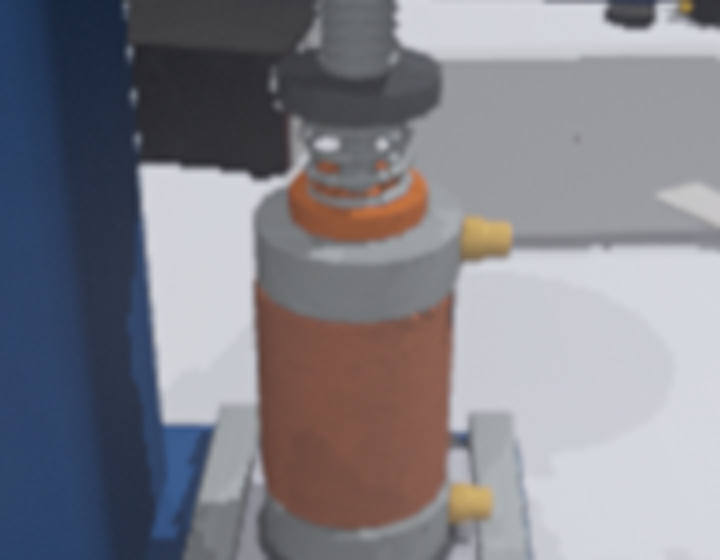

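The view from the +y side shows the core upright and centred between the two transducers. The upper disc's lower rim is at about (crop row 310), very close to the core's top. I'll calibrate the height against the core's bottom edge, which is known to be at 52 mm.

```bash
python3 - <<'E'
from h import *
k=pickle.load(open("w9.pkl","rb"));im=cv2.imread("pics/w9r.png")[:,:,::-1].copy()
for ax in [(.557,-.1345),(.557,-.1375)]:
    print(ax)
    print("bottom",[r for r in rimz(im,k,ax,np.arange(.046,.060,.0007),half=.9) if r[2]>3])
    print("disc low",[r for r in rimz(im,k,ax,np.arange(.107,.120,.0007),half=.9) if r[2]>3])
    print("disc top",[r for r in rimz(im,k,ax,np.arange(.125,.135,.0007),half=.9) if r[2]>6])
# colour profile, averaged along rim, vs z
ax=(.557,-.1345);o=ray("wrist",(210,280),k)[0];a0=np.arctan2(o[1]-ax[1],o[0]-ax[0]);t=a0+np.linspace(-.8,.8,80)
for z in np.arange(.104,.120,.0008):
    p=proj("wrist",np.c_[ax[0]+.025*np.cos(t),ax[1]+.025*np.sin(t),np.full(80,z)],k).astype(np.float32)
    v=cv2.remap(im.astype(np.float32),p[:,1][None],p[:,0][None],cv2.INTER_LINEAR)[0]
    print(round(z*1e3,1),np.round(v.mean(0)).tolist(),end=" ")
# sideways silhouette
m=((im[...,0].astype(int)-im[...,2])>.3*im[...,0])
for r in (150,160,170,180,190,196,200,204,208,212,216): 
    c=np.where(m[r,230:320])[0]+230; print(r,(c.min(),c.max(),len(c)) if len(c) else None)
E
```

```text
(0.557, -0.1345)
bottom [(np.float64(50.9), 4.9, 4.5), (np.float64(51.6), 6.2, 5.8), (np.float64(52.3), 5.1, 5.9), (np.float64(53.0), 3.6, 4.8), (np.float64(53.7), -2.4, 3.5), (np.float64(54.4), -6.6, 7.3), (np.float64(55.1), -10.4, 10.7), (np.float64(55.8), -12.5, 11.8), (np.float64(56.5), -10.5, 11.1), (np.float64(57.2), -8.2, 8.6), (np.float64(57.9), -6.5, 5.9), (np.float64(58.6), -2.7, 3.4)]
disc low [(np.float64(113.3), 4.1, 4.7), (np.float64(114.0), 7.3, 7.8), (np.float64(114.7), 10.0, 10.0), (np.float64(115.4), 10.0, 10.3), (np.float64(116.1), 8.3, 8.4), (np.float64(116.8), 5.5, 5.5)]
disc top [(np.float64(128.5), 10.6, 9.3), (np.float64(129.2), 17.0, 14.6), (np.float64(129.9), 18.8, 15.6), (np.float64(130.6), 14.7, 13.4), (np.float64(131.3), 8.9, 8.1), (np.float64(133.4), -2.4, 7.5), (np.float64(134.1), -4.1, 9.0), (np.float64(134.8), -7.5, 10.2)]
(0.557, -0.1375)
bottom [(np.float64(48.1), 4.4, 4.3), (np.float64(48.8), 6.3, 5.6), (np.float64(49.5), 5.5, 5.9), (np.float64(50.2), 3.4, 4.9), (np.float64(50.9), -1.3, 3.3), (np.float64(51.6), -5.9, 6.5), (np.float64(52.3), -10.6,
[... 993 characters left out ...]
.0, 73.0] 110.4 [125.0, 85.0, 72.0] 111.2 [124.0, 84.0, 72.0] 112.0 [124.0, 84.0, 72.0] 112.8 [124.0, 84.0, 72.0] 113.6 [124.0, 87.0, 75.0] 114.4 [121.0, 93.0, 85.0] 115.2 [118.0, 103.0, 101.0] 116.0 [116.0, 112.0, 114.0] 116.8 [116.0, 117.0, 120.0] 117.6 [116.0, 119.0, 122.0] 118.4 [116.0, 119.0, 122.0] 119.2 [116.0, 119.0, 122.0] 150 (np.int64(242), np.int64(296), 51)
160 (np.int64(253), np.int64(297), 45)
170 (np.int64(252), np.int64(297), 46)
180 (np.int64(252), np.int64(298), 47)
190 (np.int64(252), np.int64(298), 47)
196 (np.int64(252), np.int64(298), 6)
200 (np.int64(299), np.int64(299), 1)
204 None
208 None
212 (np.int64(236), np.int64(248), 13)
216 (np.int64(237), np.int64(288), 40)
```

```bash
cat >> h.py <<'E'
def arcfit(img,k,z,sign,c0,half=1.25,span=.008,r=.025,c="wrist"):
    """max signed edge (inside - outside of near arc) over centre xy"""
    o=ray(c,(210,280),k)[0];best=[]
    g=cv2.GaussianBlur(img.astype(np.float32),(3,3),0);a0=np.arctan2(o[1]-c0[1],o[0]-c0[0]);t=a0+np.linspace(-half,half,80)
    for dx in np.arange(-span,span+1e-6,.0005):
        for dy in np.arange(-span,span+1e-6,.0005):
            s=[]
            for rr in (r-.0008,r+.0008):
                p=proj(c,np.c_[c0[0]+dx+rr*np.cos(t),c0[1]+dy+rr*np.sin(t),np.full(80,z)],k).astype(np.float32)
                s.append(cv2.remap(g,p[:,1][None],p[:,0][None],cv2.INTER_LINEAR)[0])
            best.append((float(np.clip(sign*(s[0]-s[1]),-4,12).mean()),round(c0[0]+dx,4),round(c0[1]+dy,4)))
    return sorted(best)[::-1][:3]
E
python3 - <<'E'
from h import *
k=pickle.load(open("w9.pkl","rb"));im=cv2.imread("pics/w9r.png")[:,:,::-1].copy().astype(int)
g=cv2.cvtColor(im.astype(np.uint8),cv2.COLOR_RGB2GRAY); red=im[...,0]-im[...,2]
print("seat rim bright->dark",arcfit(g,k,.052,1,(.557,-.1365)))
print("core bottom red->grey",arcfit(red,k,.052,1,(.557,-.1365)))
for z in (.112,.1135,.115): print("disc low",z,arcfit(-red,k,z,1,(.557,-.1345)))
for z in (.1268,.1283,.1298): print("disc top",z,arcfit(g,k,z,1,(.557,-.1345)))
# radial profile down the centre column of the image through the bottom rim
p=proj("wrist",[.557,-.1095,.052],k)[0];c=int(round(p[1]));r=int(round(p[0]));print("near seat rim predicted row",p)
for rr in range(r-8,r+9): print(rr,im[rr,c-3:c+4].mean(0).round().tolist(),end=" ")
E
```

```text
seat rim bright->dark [(4.8665289878845215, np.float64(0.557), np.float64(-0.134)), (4.670546531677246, np.float64(0.557), np.float64(-0.1335)), (4.657142639160156, np.float64(0.5575), np.float64(-0.1335))]
core bottom red->grey [(12.0, np.float64(0.558), np.float64(-0.138)), (12.0, np.float64(0.558), np.float64(-0.1385)), (12.0, np.float64(0.558), np.float64(-0.139))]
disc low 0.112 [(10.766374588012695, np.float64(0.5565), np.float64(-0.141)), (10.726895332336426, np.float64(0.5565), np.float64(-0.1405)), (10.626286506652832, np.float64(0.5565), np.float64(-0.14))]
disc low 0.1135 [(10.55810260772705, np.float64(0.5565), np.float64(-0.1385)), (10.479707717895508, np.float64(0.5565), np.float64(-0.138)), (10.468727111816406, np.float64(0.556), np.float64(-0.1385))]
disc low 0.115 [(10.299641609191895, np.float64(0.5565), np.float64(-0.136)), (10.284107208251953, np.float64(0.556), np.float64(-0.136)), (10.155096054077148, np.float64(0.5565), np.float64(-0.1355))]
disc top 0.1268 [(9.621810913085938, np.float64(0.556), np.float64(-0.14)), (9.48274040222168, np.float64(0.5565), np.flo
[... 261 characters left out ...]
t64(-0.137))]
disc top 0.1298 [(9.2852144241333, np.float64(0.5565), np.float64(-0.1345)), (9.187394142150879, np.float64(0.5565), np.float64(-0.135)), (9.144340515136719, np.float64(0.556), np.float64(-0.1345))]
near seat rim predicted row [137.32079018 274.35610164]
129 [109.0, 112.0, 115.0] 130 [110.0, 112.0, 116.0] 131 [110.0, 112.0, 116.0] 132 [109.0, 111.0, 115.0] 133 [109.0, 111.0, 115.0] 134 [109.0, 111.0, 114.0] 135 [109.0, 111.0, 115.0] 136 [110.0, 112.0, 115.0] 137 [115.0, 118.0, 121.0] 138 [127.0, 130.0, 134.0] 139 [129.0, 132.0, 134.0] 140 [120.0, 110.0, 110.0] 141 [116.0, 87.0, 80.0] 142 [119.0, 81.0, 70.0] 143 [119.0, 82.0, 70.0] 144 [118.0, 81.0, 69.0] 145 [118.0, 81.0, 69.0]
```

The seat's front edge shows a bright strip about 4.4 mm deep, so the core sits about 4.4 mm off-centre towards −y. The upper disc is still about 3 mm clear of it. I'll pull the bed out, re-seat the core and push the bed home again before the final winding.

step_arm:
  targets:
    - [[0, 0.112, 0], [0, 0, 0], 85]
    - [[0, 0.112, 0], [0, 0, 0], 70]
    - [[0, 0.112, 0], [0, 0, 0], 50]
    - [[0, 0.112, 0], [0, 0, 0], 50]
    - [[0, 0.112, 0], [0, 0, 0], 50]

```text
time: 23.53
tool_pos: [0.5603, 0.0188, 0.2601]
tcp_rot: [2.102, 2.104, -0.223]
wrist_force: [-1.0, -1.1, -0.9]
width: 0.591
grip_force: 0.0
```

step_arm:
  targets:
    - [[0, 0.112, 0], [0, 0, 0], 50]
    - [[0, 0.112, 0], [0, 0, 0], 50]
    - [[0, 0, 0], [0, 0, 20], 50]
    - [[0, 0, 0], [0, 0, 20], 50]
    - [[0, 0, 0], [0, 0, 10], 50]

```text
time: 23.95
tool_pos: [0.5589, 0.0174, 0.2069]
tcp_rot: [2.221, 2.22, 0.002]
wrist_force: [-0.5, -0.1, 0.4]
width: 0.589
grip_force: 0.0
```

step_arm:
  targets:
    - [[0, 0, 0], [0, 0, 0], 50]
    - [[0, 0, 0], [0, 0, 0], 50]
    - [[0, 0, 0], [0, 0, 0], 50]

```text
time: 24.2
tool_pos: [0.5595, 0.0184, 0.2077]
tcp_rot: [2.219, 2.222, 0.003]
wrist_force: [0.3, 0.6, -0.1]
width: 0.585
grip_force: 0.0
```

```bash
python3 - <<'E'
from h import *
s=read_state();print(s["time"],s["tool_pos"],s["wrist_force"],s["q"])
k=calibration("wrist");im=read_camera("wrist");cv2.imwrite("pics/w10r.png",im[:,:,::-1])
b=circ(im,"wrist",(.567,.0157),.089,.011,k,.007);print("knob",b)
dk=(im.max(2)<48).astype(np.uint8);p=proj("wrist",[.567,.0157,.068],k)[0].astype(int);print(p)
w=np.zeros_like(dk);w[p[0]-35:p[0]+35,p[1]-35:p[1]+35]=1
f=fitcyl("wrist",(dk*w).astype(bool),[.567,.0157],.043,.089,.011,k);print("knob fit",f)
plan([b[1],b[2],.126],1.514)
E
```

```text
24.2 [0.55952711 0.01843781 0.20769539] [ 0.34573965  0.59414776 -0.0673366 ] [-1.15213817e-02  1.26767425e-01  1.95254860e+00 -7.09715019e-05
  1.05983604e+00 -1.27197103e-02]
knob (np.float32(19.606762), np.float64(0.565), np.float64(0.016199999999999992))
[226 288]
knob fit (array([0.55903718, 0.08103979]), np.float64(1057.8125), np.int64(0))
shift mm [-2.2  5.2 81.8] turn [0.003 0.    0.058] tool x yaw now 1.572
```

step_arm:
  targets:
    - [[0, 0, 0.058], [0, 0, 0], 50]
    - [[0, 0, 0], [-2, 6.5, 15], 50]
    - [[0, 0, 0], [0, 0, 30], 50]
    - [[0, 0, 0], [0, 0, 25], 50]
    - [[0, 0, 0], [0, 0, 12], 50]
  grip_force: 40

```text
time: 24.67
tool_pos: [0.564, 0.0159, 0.1222]
tcp_rot: [-2.283, -2.156, 0.003]
wrist_force: [-1.3, -0.3, -0.2]
width: 0.586
grip_force: 0.0
```

step_arm:
  targets:
    - [[0, 0, 0], [0, 0, 0], 40]
    - [[0, 0, 0], [0, 0, 0], 25]
    - [[0, 0, 0], [0, 0, 0], 15]
    - [[0, 0, 0], [0, 0, 0], 15]
    - [[0, 0, 0], [0, 0, 0], 15]

```text
time: 25.08
tool_pos: [0.5652, 0.0158, 0.1253]
tcp_rot: [2.284, 2.156, 0.001]
wrist_force: [-4.4, 0.6, 2.5]
width: 0.239
grip_force: 39.4
```

Gripped. Pulling the bed out gently, about 164 mm.

step_arm:
  targets:
    - [[0, 0, 0], [2, 0, 0], 15]
    - [[0, 0, 0], [4, 0, 0], 15]
    - [[0, 0, 0], [6, 0, 0], 15]
    - [[0, 0, 0], [8, 0, 0], 15]
    - [[0, 0, 0], [10, 0, 0], 15]

```text
time: 25.5
tool_pos: [0.5669, 0.045, 0.1253]
tcp_rot: [2.284, 2.155, -0.001]
wrist_force: [-5.0, -3.1, 5.4]
width: 0.241
grip_force: 39.7
```

step_arm:
  targets:
    - [[0, 0, 0], [12, 0, 0], 15]
    - [[0, 0, 0], [12, 0, 0], 15]
    - [[0, 0, 0], [12, 0, 0], 15]
    - [[0, 0, 0], [12, 0, 0], 15]
    - [[0, 0, 0], [12, 0, 0], 15]

```text
time: 25.92
tool_pos: [0.5703, 0.1057, 0.1253]
tcp_rot: [2.284, 2.156, -0.0]
wrist_force: [-5.1, -2.7, 4.0]
width: 0.246
grip_force: 39.7
```

step_arm:
  targets:
    - [[0, 0, 0], [12, 0, 0], 15]
    - [[0, 0, 0], [12, 0, 0], 15]
    - [[0, 0, 0], [12, 0, 0], 15]
    - [[0, 0, 0], [10, 0, 0], 15]
    - [[0, 0, 0], [9, 0, 0], 15]

```text
time: 26.33
tool_pos: [0.5734, 0.161, 0.1253]
tcp_rot: [2.284, 2.157, 0.0]
wrist_force: [-4.2, -2.8, 6.2]
width: 0.244
grip_force: 39.7
```

step_arm:
  targets:
    - [[0, 0, 0], [7, 0, 0], 15]
    - [[0, 0, 0], [5, 0, 0], 15]
    - [[0, 0, 0], [3, 0, 0], 15]
    - [[0, 0, 0], [2, 0, 0], 15]
    - [[0, 0, 0], [0, 0, 0], 15]

```text
time: 26.75
tool_pos: [0.5744, 0.1781, 0.1253]
tcp_rot: [-2.284, -2.157, -0.001]
wrist_force: [-4.6, 0.2, 5.3]
width: 0.242
grip_force: 39.7
```

step_arm:
  targets:
    - [[0, 0, 0], [0, 0, 0], 40]
    - [[0, 0, 0], [0, 0, 0], 50]
    - [[0, 0, 0], [0, 0, -20], 50]
    - [[0, 0, 0], [0, 0, -40], 85]
    - [[0, 0, 0], [0, 0, -40], 85]

```text
time: 27.17
tool_pos: [0.5734, 0.177, 0.2232]
tcp_rot: [-2.284, -2.155, 0.005]
wrist_force: [1.3, -0.1, 0.3]
width: 0.848
grip_force: 0.0
```

step_arm:
  targets:
    - [[0, 0, 0], [-20, 0, -30], 85]
    - [[0, 0, 0], [-20, 0, 0], 85]
    - [[0, 0, 0], [0, 0, 0], 85]
    - [[0, 0, 0], [0, 0, 0], 85]
    - [[0, 0, 0], [0, 0, 0], 85]

```text
time: 27.58
tool_pos: [0.5717, 0.1375, 0.2532]
tcp_rot: [-2.285, -2.155, 0.0]
wrist_force: [-0.7, -0.1, 0.1]
width: 0.997
grip_force: 0.0
```

```bash
cat > chk.py <<'E'
from h import *
import sys
c0=(float(sys.argv[1]),float(sys.argv[2]))
s=read_state();print(s["time"],s["tool_pos"],s["wrist_force"],s["joint_vel"][0])
k=calibration("wrist");im=read_camera("wrist");n=sys.argv[3];cv2.imwrite(f"pics/{n}.png",im[:,:,::-1]);pickle.dump(k,open(n+".pkl","wb"))
g=cv2.cvtColor(im,cv2.COLOR_RGB2GRAY);red=im[...,0].astype(int)-im[...,2]
print("seat px",proj("wrist",[*c0,.052],k),"knob px",proj("wrist",[c0[0]+.15*.057,c0[1]+.15,.089],k))
T=circ(im,"wrist",c0,.112,.025,k,.01);print("core top",T)
print("core bottom",arcfit(red,k,.052,1,c0,half=1.1,span=.01))
print("core top arc",arcfit(red,k,.112,1,c0,half=1.1,span=.01))
for sg in (1,-1): print("seat",sg,arcfit(g,k,.052,sg,c0,half=1.1,span=.01))
E
python3 chk.py .566 .026 w11
```

```text
27.5833 [0.5717229  0.1375312  0.25324135] [-0.67653097 -0.13575027  0.10824842] 0.009501005799204695
seat px [[303.9633121  279.76803015]] knob px [[165.93854993 279.76345571]]
core top (np.float32(20.493757), np.float64(0.5665), np.float64(0.02650000000000001))
core bottom [(11.995790481567383, np.float64(0.5665), np.float64(0.024)), (11.993642807006836, np.float64(0.566), np.float64(0.0245)), (11.990592956542969, np.float64(0.566), np.float64(0.024))]
core top arc [(12.0, np.float64(0.5675), np.float64(0.0255)), (12.0, np.float64(0.567), np.float64(0.026)), (12.0, np.float64(0.567), np.float64(0.0255))]
seat 1 [(9.481504440307617, np.float64(0.5655), np.float64(0.028)), (9.451169967651367, np.float64(0.566), np.float64(0.0275)), (9.406606674194336, np.float64(0.566), np.float64(0.028))]
seat -1 [(11.07610034942627, np.float64(0.5655), np.float64(0.024)), (10.89815902709961, np.float64(0.566), np.float64(0.0235)), (10.887321472167969, np.float64(0.566), np.float64(0.024))]
```

step_arm:
  targets:
    - [[0, 0, 0], [-38, 0.5, 0], 85]
    - [[0, 0, 0], [-38, 0.5, 0], 85]
    - [[0, 0, 0], [-37, 0, 0], 85]
    - [[0, 0, 0], [0, 0, 20], 85]
    - [[0, 0, 0], [0, 0, 30], 85]

```text
time: 28.05
tool_pos: [0.5687, 0.0232, 0.206]
tcp_rot: [2.284, 2.15, 0.007]
wrist_force: [0.8, 0.4, -0.5]
width: 0.996
grip_force: 0.0
```

step_arm:
  targets:
    - [[0, 0, 0], [0, 0, 30], 85]
    - [[0, 0, 0], [0, 0, 20], 85]
    - [[0, 0, 0], [0, 0, 12], 85]
    - [[0, 0, 0], [0, 0, 0], 85]
    - [[0, 0, 0], [0, 0, 0], 85]

```text
time: 28.47
tool_pos: [0.5661, 0.025, 0.1411]
tcp_rot: [-2.283, -2.156, 0.002]
wrist_force: [0.4, -0.2, 0.5]
width: 0.996
grip_force: 0.0
```

```bash
python3 - <<'E'
from h import *
s=read_state();print(s["time"],s["wrist_force"],s["tool_pos"]);plan([.566,.0245,.1400],1.514)
E
python3 chk.py .566 .026 w12
```

```text
28.4667 [ 0.35804223 -0.24795481  0.50779245] [0.56605508 0.02504699 0.14109027]
shift mm [-0.5 -0.   1.1] turn [-0.002  0.    -0.   ] tool x yaw now 1.514
28.4667 [0.56605508 0.02504699 0.14109027] [ 0.35804223 -0.24795481  0.50779245] -0.003916679685953446
seat px [[251.22896214 279.16226403]] knob px [[-121.62524343  279.10466648]]
core top (np.float32(22.514265), np.float64(0.566), np.float64(0.02600000000000001))
core bottom [(12.0, np.float64(0.567), np.float64(0.025)), (12.0, np.float64(0.567), np.float64(0.0245)), (12.0, np.float64(0.5665), np.float64(0.0255))]
core top arc [(12.0, np.float64(0.567), np.float64(0.0255)), (12.0, np.float64(0.567), np.float64(0.025)), (12.0, np.float64(0.5665), np.float64(0.0255))]
seat 1 [(11.660117149353027, np.float64(0.566), np.float64(0.0275)), (11.438369750976562, np.float64(0.566), np.float64(0.027)), (11.162840843200684, np.float64(0.5665), np.float64(0.0275))]
seat -1 [(12.0, np.float64(0.5675), np.float64(0.034)), (12.0, np.float64(0.567), np.float64(0.0345)), (12.0, np.float64(0.567), np.float64(0.034))]
```

```bash
cat > prof.py <<'E'
from h import *
import sys
n=sys.argv[1];x0=float(sys.argv[2]);y0=float(sys.argv[3]);k=pickle.load(open(n+".pkl","rb"));im=cv2.imread(f"pics/{n}.png")[:,:,::-1].astype(np.float32)
for da in (-.6,-.3,0,.3,.6):
    a=np.pi/2-.057+da; rs=np.arange(.018,.034,.0005)
    p=proj("wrist",np.c_[x0+rs*np.cos(a),y0+rs*np.sin(a),np.full(len(rs),.052)],k).astype(np.float32)
    v=cv2.remap(im,p[:,1][None],p[:,0][None],cv2.INTER_LINEAR)[0]
    print(da,"red-blue",(v[:,0]-v[:,2]).round().astype(int).tolist(),"\n   green",v[:,1].round().astype(int).tolist())
E
python3 prof.py w12 .566 .0275
```

```text
-0.6 red-blue [36, 35, 35, 35, 35, 36, 35, 34, 32, 23, 9, -2, -5, -5, -4, -4, -4, -4, -5, -5, -5, -5, -5, -6, -8, -8, -9, -9, -8, -8, -8, -9, -10] 
   green [54, 54, 54, 54, 54, 55, 55, 54, 57, 67, 85, 101, 99, 89, 80, 77, 77, 76, 72, 67, 64, 62, 64, 78, 102, 117, 123, 124, 125, 130, 137, 140, 141]
-0.3 red-blue [34, 35, 35, 33, 33, 33, 33, 33, 25, 12, 1, -5, -7, -5, -4, -4, -4, -5, -5, -5, -5, -5, -5, -5, -5, -5, -7, -8, -9, -9, -9, -9, -9] 
   green [56, 57, 57, 57, 57, 56, 56, 57, 67, 84, 99, 107, 103, 92, 84, 81, 81, 81, 81, 79, 75, 70, 67, 66, 65, 69, 92, 113, 124, 125, 125, 125, 125]
0 red-blue [33, 34, 34, 34, 33, 33, 32, 30, 22, 9, -1, -5, -6, -5, -4, -5, -5, -4, -5, -4, -4, -4, -5, -5, -5, -5, -5, -6, -8, -9, -10, -10, -10] 
   green [58, 58, 58, 58, 59, 59, 58, 61, 72, 88, 103, 111, 106, 94, 85, 82, 82, 82, 83, 82, 80, 76, 72, 69, 68, 68, 72, 89, 115, 141, 159, 166, 168]
0.3 red-blue [32, 31, 30, 31, 31, 32, 31, 30, 20, 8, -2, -5, -6, -6, -5, -4, -4, -4, -5, -5, -6, -6, -6, -7, -6, -6, -8, -9, -10, -10, -11, -10, -10] 
   green [58, 57, 59, 58, 59, 59, 60, 61, 71, 86, 101, 109, 108, 98, 88, 83, 82, 83, 84, 85, 87, 89, 90, 91, 89, 85, 99, 132, 161, 173, 174, 174, 174]
0.6 red-blue [31, 30, 29, 29, 28, 28, 28, 26, 20, 8, -1, -5, -6, -6, -5, -4, -4, -4, -5, -6, -7, -7, -7, -7, -7, -8, -10, -10, -10, -10, -9, -10, -10] 
   green [58, 59, 59, 59, 58, 60, 59, 62, 70, 88, 101, 108, 107, 102, 94, 90, 91, 93, 93, 92, 92, 92, 93, 93, 104, 132, 160, 171, 173, 173, 174, 174, 174]
```

```bash
python3 prof.py w11 .566 .028 | sed -n 3,8p; echo; sed -i 's/np.pi\/2-.057/np.pi\/2-.0/' prof.py; python3 prof.py w9 .557 -.134| sed -n 3,8p; python3 - <<'E'
from h import *
# bare seat in w3b: radial profile on near side and all round (is there a bright ring at the edge?)
k=calat([.47307,-.00835,.24664],[-3.061,-.705,0]);im=cv2.imread("pics/w3b.png")[:,:,::-1].astype(np.float32)
c=(.5665,.0345)
for a in (-2.7,-2.2,-1.7,0,1.5,2.5):
    rs=np.arange(.015,.034,.001);p=proj("wrist",np.c_[c[0]+rs*np.cos(a),c[1]+rs*np.sin(a),np.full(len(rs),.052)],k).astype(np.float32)
    print(a,cv2.remap(im,p[:,1][None],p[:,0][None],cv2.INTER_LINEAR)[0][:,1].round().astype(int).tolist())
E
```

```text
-0.3 red-blue [26, 26, 26, 24, 23, 20, 14, 10, 5, 0, -3, -4, -5, -5, -5, -5, -4, -4, -4, -5, -5, -4, -4, -5, -5, -5, -4, -4, -4, -4, -4, -4, -4] 
   green [49, 49, 50, 50, 51, 54, 61, 68, 74, 80, 83, 80, 76, 72, 68, 66, 64, 64, 64, 64, 63, 63, 63, 63, 62, 61, 60, 58, 56, 54, 53, 53, 56]
0 red-blue [26, 26, 26, 25, 21, 17, 12, 7, 2, -2, -5, -5, -6, -5, -5, -4, -5, -5, -4, -4, -4, -4, -4, -4, -4, -4, -4, -4, -4, -5, -5, -5, -6] 
   green [51, 51, 51, 51, 58, 64, 74, 85, 95, 101, 106, 100, 94, 87, 79, 74, 72, 70, 70, 70, 70, 70, 70, 70, 69, 69, 69, 69, 68, 69, 70, 70, 68]
0.3 red-blue [27, 27, 27, 25, 22, 17, 11, 5, 1, -3, -5, -6, -6, -5, -5, -5, -4, -4, -4, -5, -5, -4, -4, -4, -4, -4, -4, -5, -5, -5, -5, -6, -6] 
   green [52, 52, 53, 56, 62, 70, 84, 99, 110, 119, 123, 116, 108, 96, 83, 75, 72, 70, 71, 71, 72, 72, 73, 73, 73, 74, 74, 75, 75, 75, 73, 71, 73]

-0.3 red-blue [-3, -3, -3, -3, -3, -3, -2, -2, -2, -2, -2, -2, -1, -1, -1, 0, 0, 0, 0, 1, 1, 1, 2, 2, 3, 3, 4, 4, 5, 5, 5, 6, 6] 
   green [50, 50, 50, 50, 50, 50, 50, 50, 50, 50, 50, 51, 51, 51, 52, 52, 52, 52, 52, 53, 53, 53, 53,
[... 538 characters left out ...]
1, 51, 51, 51, 51, 51, 51, 51, 50, 50, 50, 50, 50, 50, 50, 50, 49, 49, 49, 49]
-2.7 [106, 105, 106, 106, 106, 108, 109, 107, 100, 87, 86, 107, 147, 164, 168, 170, 173, 173, 170, 156]
-2.2 [107, 106, 106, 107, 107, 107, 107, 107, 102, 80, 63, 83, 109, 114, 113, 112, 114, 124, 141, 163]
-1.7 [106, 106, 106, 107, 107, 105, 105, 106, 102, 79, 60, 80, 105, 110, 109, 110, 109, 109, 111, 115]
0 [110, 110, 109, 109, 110, 110, 109, 110, 110, 109, 108, 116, 121, 118, 95, 101, 120, 122, 121, 121]
1.5 [109, 111, 123, 145, 154, 155, 154, 153, 155, 149, 132, 144, 166, 170, 170, 170, 170, 170, 170, 170]
2.5 [153, 155, 155, 155, 155, 155, 157, 157, 154, 134, 109, 135, 167, 175, 174, 174, 175, 174, 173, 173]
```

The strip shrinks with viewing angle, so most of it is blur. The steep close view gives an offset of about 1.5–2 mm. I'm already at grasp height, so I'll grip, lift slightly, shift the core +1.7 mm and set it back down.

step_arm:
  targets:
    - [[0, 0, 0], [0, 0, 0], 70]
    - [[0, 0, 0], [0, 0, 0], 58]
    - [[0, 0, 0], [0, 0, 0], 46]
    - [[0, 0, 0], [0, 0, 0], 40]
    - [[0, 0, 0], [0, 0, 0], 40]
  grip_force: 40

```text
time: 28.93
tool_pos: [0.5675, 0.0246, 0.1438]
tcp_rot: [2.283, 2.155, 0.003]
wrist_force: [-0.4, 0.7, 5.4]
width: 0.576
grip_force: 42.0
```

step_arm:
  targets:
    - [[0, 0, 0], [0, 0, 0], 40]
    - [[0, 0, 0], [0, 0, -2], 40]
    - [[0, 0, 0], [0, 0, -2], 40]
    - [[0, 0, 0], [0, 0, 0], 40]
    - [[0, 0, 0], [0, 0, 0], 40]

```text
time: 29.35
tool_pos: [0.566, 0.0245, 0.1456]
tcp_rot: [-2.284, -2.156, 0.001]
wrist_force: [0.2, 0.0, -2.2]
width: 0.573
grip_force: 41.7
```

```bash
python3 chk.py .566 .026 w13;python3 prof.py w13 .566 .0275|sed -n 3,8p
```

```text
29.35 [0.56601892 0.02447937 0.14562045] [ 0.21996009  0.0364638  -2.22305062] 0.00047896027217230125
seat px [[247.08342131 278.86248054]] knob px [[-113.90138546  278.43870521]]
core top (np.float32(24.675587), np.float64(0.5665), np.float64(0.024000000000000007))
core bottom [(12.0, np.float64(0.5665), np.float64(0.024)), (12.0, np.float64(0.5665), np.float64(0.0235)), (12.0, np.float64(0.566), np.float64(0.0245))]
core top arc [(12.0, np.float64(0.5665), np.float64(0.0245)), (12.0, np.float64(0.5665), np.float64(0.024)), (12.0, np.float64(0.566), np.float64(0.0245))]
seat 1 [(12.0, np.float64(0.566), np.float64(0.0275)), (12.0, np.float64(0.566), np.float64(0.027)), (12.0, np.float64(0.566), np.float64(0.0265))]
seat -1 [(12.0, np.float64(0.5675), np.float64(0.034)), (12.0, np.float64(0.5675), np.float64(0.0335)), (12.0, np.float64(0.567), np.float64(0.0345))]
-0.3 red-blue [34, 33, 33, 33, 33, 32, 25, 10, -1, -5, -6, -6, -7, -6, -5, -5, -5, -6, -6, -5, -5, -5, -5, -6, -5, -5, -7, -8, -9, -9, -8, -10, -10] 
   green [60, 60, 60, 60, 60, 62, 70, 85, 100, 109, 112, 112, 111, 100, 89, 85, 84, 84, 84, 82, 79, 74, 71, 70, 70, 75, 94, 114, 126, 128, 129, 132, 148]
0 red-blue [34, 33, 33, 32, 32, 31, 25, 11, -1, -6, -7, -7, -7, -6, -5, -5, -5, -5, -5, -4, -5, -5, -6, -6, -6, -6, -7, -8, -9, -10, -10, -10, -10] 
   green [62, 61, 61, 61, 61, 62, 70, 91, 124, 147, 157, 156, 145, 123, 96, 87, 85, 85, 85, 85, 82, 78, 81, 87, 90, 88, 85, 92, 118, 145, 166, 175, 176]
0.3 red-blue [32, 30, 31, 32, 33, 33, 29, 15, 3, -5, -7, -7, -7, -7, -6, -5, -5, -5, -5, -5, -5, -6, -7, -7, -7, -6, -9, -10, -10, -10, -10, -10, -10] 
   green [61, 61, 61, 62, 62, 63, 69, 96, 125, 148, 157, 157, 149, 129, 103, 88, 87, 88, 89, 91, 91, 93, 93, 93, 92, 97, 128, 162, 177, 181, 181, 181, 182]
```

step_arm:
  targets:
    - [[0, 0, 0], [2.4, 0, 0], 40]
    - [[0, 0, 0], [0, 0, 0], 40]
    - [[0, 0, 0], [0, 0, 1], 40]
    - [[0, 0, 0], [0, 0, 0.8], 40]
    - [[0, 0, 0], [0, 0, 0], 40]

```text
time: 29.82
tool_pos: [0.5665, 0.027, 0.1439]
tcp_rot: [-2.284, -2.156, 0.0]
wrist_force: [-0.1, 0.2, -1.5]
width: 0.574
grip_force: 41.7
```

step_arm:
  targets:
    - [[0, 0, 0], [0, 0, 0.7], 40]
    - [[0, 0, 0], [0, 0, 0], 40]
    - [[0, 0, 0], [0, 0, 0], 40]

```text
time: 30.07
tool_pos: [0.5666, 0.0269, 0.1438]
tcp_rot: [-2.285, -2.156, 0.0]
wrist_force: [-2.1, 0.3, 1.5]
width: 0.573
grip_force: 41.9
```

step_arm:
  targets:
    - [[0, 0, 0], [0, 0, 0], 50]
    - [[0, 0, 0], [0, 0, 0], 60]
    - [[0, 0, 0], [0, 0, 0], 85]
    - [[0, 0, 0], [0, 0, 0], 85]
    - [[0, 0, 0], [0, 0, 0], 85]

```text
time: 30.48
tool_pos: [0.5668, 0.0269, 0.1437]
tcp_rot: [2.285, 2.156, 0.001]
wrist_force: [0.8, -0.1, -0.1]
width: 0.997
grip_force: 0.0
```

```bash
python3 chk.py .566 .027 w14;python3 prof.py w14 .566 .0272
```

```text
30.4833 [0.56680439 0.02690395 0.1436551 ] [ 0.75147934 -0.0885751  -0.12093647] -0.001250132462075177
seat px [[250.76108571 277.49334398]] knob px [[-112.86724974  276.19559011]]
core top (np.float32(23.352068), np.float64(0.5665), np.float64(0.02750000000000001))
core bottom [(12.0, np.float64(0.5675), np.float64(0.027)), (12.0, np.float64(0.567), np.float64(0.0275)), (12.0, np.float64(0.567), np.float64(0.027))]
core top arc [(12.0, np.float64(0.5675), np.float64(0.0275)), (12.0, np.float64(0.567), np.float64(0.0275)), (12.0, np.float64(0.5665), np.float64(0.028))]
seat 1 [(3.037522792816162, np.float64(0.5655), np.float64(0.031)), (2.9106643199920654, np.float64(0.566), np.float64(0.0305)), (2.814213514328003, np.float64(0.565), np.float64(0.0315))]
seat -1 [(12.0, np.float64(0.5675), np.float64(0.0345)), (12.0, np.float64(0.5675), np.float64(0.034)), (12.0, np.float64(0.567), np.float64(0.035))]
-0.6 red-blue [35, 34, 35, 35, 34, 33, 33, 34, 34, 34, 33, 33, 31, 26, 16, 3, -3, -5, -5, -5, -5, -5, -4, -4, -5, -8, -9, -9, -9, -9, -9, -9, -9] 
   green [53, 53, 54, 54, 54, 55, 54, 
[... 600 characters left out ...]
 60, 61, 63, 69, 76, 80, 82, 82, 82, 82, 80, 78, 75, 78, 85, 88, 86, 82, 87, 112, 145, 165, 171]
0.3 red-blue [32, 32, 31, 31, 30, 30, 30, 29, 29, 29, 30, 29, 27, 20, 9, 0, -4, -5, -4, -5, -5, -6, -7, -7, -6, -6, -6, -8, -10, -10, -10, -10, -10] 
   green [58, 58, 58, 58, 58, 59, 59, 59, 60, 60, 60, 61, 63, 68, 75, 80, 82, 84, 85, 86, 86, 88, 89, 90, 88, 87, 92, 122, 157, 173, 177, 177, 177]
0.6 red-blue [32, 31, 30, 30, 30, 29, 29, 28, 28, 28, 27, 26, 23, 17, 7, -3, -5, -5, -5, -5, -6, -7, -7, -7, -8, -10, -10, -11, -10, -10, -10, -10, -10] 
   green [57, 58, 58, 59, 58, 58, 58, 59, 60, 60, 59, 61, 67, 78, 87, 91, 93, 94, 94, 93, 92, 92, 92, 101, 122, 154, 170, 174, 174, 174, 173, 173, 173]
```

The strip is gone: the core and seat edges now coincide to within 0.5 mm all round. Next I'll go back to the bed knob and push the bed home.

step_arm:
  targets:
    - [[0, 0, 0], [0, 0, -15], 85]
    - [[0, 0, 0], [0, 0, -30], 85]
    - [[0, 0, 0], [0, 0, -40], 85]
    - [[0, 0, 0], [0, 0, -30], 85]
    - [[0, 0, 0], [38, 0, 0], 60]

```text
time: 30.95
tool_pos: [0.573, 0.0609, 0.267]
tcp_rot: [2.282, 2.143, 0.013]
wrist_force: [2.2, 0.6, 0.9]
width: 0.88
grip_force: 0.0
```

step_arm:
  targets:
    - [[0, 0, 0], [38, 0, 0], 50]
    - [[0, 0, 0], [38, 0, 0], 50]
    - [[0, 0, 0], [37, -1, 0], 50]
    - [[0, 0, 0], [0, 0, 30], 50]
    - [[0, 0, 0], [0, 0, 30], 50]

```text
time: 31.37
tool_pos: [0.5763, 0.1808, 0.2009]
tcp_rot: [2.278, 2.158, 0.01]
wrist_force: [-0.1, -0.0, -1.1]
width: 0.583
grip_force: 0.0
```

step_arm:
  targets:
    - [[0, 0, 0], [0, 0, 0], 50]
    - [[0, 0, 0], [0, 0, 0], 50]
    - [[0, 0, 0], [0, 0, 0], 50]

```text
time: 31.62
tool_pos: [0.5748, 0.1776, 0.1995]
tcp_rot: [2.285, 2.156, 0.001]
wrist_force: [0.0, -0.6, -0.3]
width: 0.586
grip_force: 0.0
```

```bash
python3 - <<'E'
from h import *
k=calibration("wrist");im=read_camera("wrist")
b=circ(im,"wrist",(.5745,.177),.089,.011,k,.007);print("knob",b);plan([.5745,.178,.1255],1.514)
E
```

```text
knob (np.float32(19.493792), np.float64(0.574), np.float64(0.18149999999999997))
shift mm [ 0.3 -1.2 74.9] turn [ 0.003 -0.001 -0.002] tool x yaw now 1.512
```

step_arm:
  targets:
    - [[0, 0, 0], [1.5, 0, 30], 50]
    - [[0, 0, 0], [0, 0, 28], 50]
    - [[0, 0, 0], [0, 0, 16], 50]
    - [[0, 0, 0], [0, 0, 0], 35]
    - [[0, 0, 0], [0, 0, 0], 15]
  grip_force: 50

```text
time: 32.08
tool_pos: [0.575, 0.1788, 0.1255]
tcp_rot: [2.285, 2.155, 0.001]
wrist_force: [-0.3, -0.1, 0.3]
width: 0.315
grip_force: 0.0
```

step_arm:
  targets:
    - [[0, 0, 0], [0, 0, 0], 15]
    - [[0, 0, 0], [0, 0, 0], 15]
    - [[0, 0, 0], [0, 0, 0], 15]
    - [[0, 0, 0], [-2, 0, 0], 15]
    - [[0, 0, 0], [-4, 0, 0], 15]

```text
time: 32.5
tool_pos: [0.5741, 0.1743, 0.1262]
tcp_rot: [-2.284, -2.155, -0.003]
wrist_force: [-5.1, 1.9, 1.2]
width: 0.243
grip_force: 49.1
```

step_arm:
  targets:
    - [[0, 0, 0], [-6, 0, 0], 15]
    - [[0, 0, 0], [-8, 0, 0], 15]
    - [[0, 0, 0], [-10, 0, 0], 15]
    - [[0, 0, 0], [-11, 0, 0], 15]
    - [[0, 0, 0], [-11, 0, 0], 15]

```text
time: 32.92
tool_pos: [0.5715, 0.1279, 0.1262]
tcp_rot: [-2.284, -2.156, -0.003]
wrist_force: [-5.5, 3.6, 0.4]
width: 0.237
grip_force: 49.1
```

step_arm:
  targets:
    - [[0, 0, 0], [-11, 0, 0], 15]
    - [[0, 0, 0], [-11, 0, 0], 15]
    - [[0, 0, 0], [-11, 0, 0], 15]
    - [[0, 0, 0], [-11, 0, 0], 15]
    - [[0, 0, 0], [-11, 0, 0], 15]

```text
time: 33.33
tool_pos: [0.5684, 0.0727, 0.1262]
tcp_rot: [-2.285, -2.156, -0.003]
wrist_force: [-4.9, 3.5, 1.1]
width: 0.242
grip_force: 49.1
```

step_arm:
  targets:
    - [[0, 0, 0], [-11, 0, 0], 15]
    - [[0, 0, 0], [-9, 0, 0], 15]
    - [[0, 0, 0], [-7, 0, 0], 15]
    - [[0, 0, 0], [-5, 0, 0], 15]
    - [[0, 0, 0], [-4, 0, 0], 15]

```text
time: 33.75
tool_pos: [0.5664, 0.0364, 0.1262]
tcp_rot: [2.285, 2.155, 0.002]
wrist_force: [-4.7, 2.7, 2.9]
width: 0.237
grip_force: 49.2
```

step_arm:
  targets:
    - [[0, 0, 0], [-4, 0, 0], 15]
    - [[0, 0, 0], [-4, 0, 0], 15]
    - [[0, 0, 0], [-3, 0, 0], 15]
    - [[0, 0, 0], [-2, 0, 0], 15]
    - [[0, 0, 0], [-1.5, 0, 0], 15]

```text
time: 34.17
tool_pos: [0.5656, 0.0222, 0.1262]
tcp_rot: [2.285, 2.156, 0.002]
wrist_force: [-5.5, 2.7, 2.2]
width: 0.244
grip_force: 49.2
```

step_arm:
  targets:
    - [[0, 0, 0], [-1.5, 0, 0], 15]
    - [[0, 0, 0], [-1.5, 0, 0], 15]
    - [[0, 0, 0], [-1, 0, 0], 15]
    - [[0, 0, 0], [-1, 0, 0], 15]
    - [[0, 0, 0], [0, 0, 0], 15]

```text
time: 34.58
tool_pos: [0.5653, 0.0171, 0.1262]
tcp_rot: [2.285, 2.156, 0.002]
wrist_force: [-5.8, 1.2, 1.3]
width: 0.235
grip_force: 49.2
```

step_arm:
  targets:
    - [[0, 0, 0], [-1, 0, 0], 15]
    - [[0, 0, 0], [-1, 0, 0], 15]
    - [[0, 0, 0], [-1, 0, 0], 15]
    - [[0, 0, 0], [0, 0, 0], 15]

```text
time: 34.92
tool_pos: [0.5652, 0.0163, 0.1262]
tcp_rot: [-2.285, -2.153, -0.006]
wrist_force: [-4.2, 9.8, 1.8]
width: 0.244
grip_force: 49.2
```

step_arm:
  targets:
    - [[0, 0, 0], [-1, 0, 0], 15]
    - [[0, 0, 0], [-1, 0, 0], 15]
    - [[0, 0, 0], [0, 0, 0], 15]

```text
time: 35.17
tool_pos: [0.5652, 0.016, 0.1262]
tcp_rot: [-2.284, -2.151, -0.01]
wrist_force: [-3.8, 18.2, 0.7]
width: 0.239
grip_force: 49.1
```

step_arm:
  targets:
    - [[0, 0, 0], [1.5, 0, 0], 15]
    - [[0, 0, 0], [1, 0, 0], 15]
    - [[0, 0, 0], [0, 0, 0], 35]
    - [[0, 0, 0], [0, 0, 0], 50]
    - [[0, 0, 0], [0, 0, -20], 50]

```text
time: 35.58
tool_pos: [0.5635, 0.0143, 0.1425]
tcp_rot: [-2.283, -2.155, 0.004]
wrist_force: [-0.6, 0.7, -0.3]
width: 0.586
grip_force: 0.0
```

step_arm:
  targets:
    - [[0, 0, 0], [0, 0, -40], 50]
    - [[0, 0, 0], [0, 0, -40], 50]
    - [[0, 0, 0], [0, 0, -40], 50]
    - [[0, 0, 0], [0, 0, -40], 50]
    - [[0, 0, 0], [0, 0, -40], 50]

```text
time: 36.0
tool_pos: [0.5654, 0.0139, 0.3482]
tcp_rot: [2.283, 2.153, 0.004]
wrist_force: [0.2, -0.7, -0.9]
width: 0.584
grip_force: 0.0
```

step_arm:
  targets:
    - [[0, 0, 0], [0, 0, -40], 50]
    - [[0, 0, 0], [-15, 0, -20], 50]
    - [[0, 0, 0], [-35, 0, 0], 50]
    - [[0, 0, 0], [-35, -1, 0], 50]
    - [[0, 0, 0], [-15, -1, 0], 50]

```text
time: 36.42
tool_pos: [0.5576, -0.0889, 0.4073]
tcp_rot: [2.282, 2.15, 0.002]
wrist_force: [-0.1, -0.3, -0.0]
width: 0.587
grip_force: 0.0
```

step_arm:
  targets:
    - [[0, 0, 0], [0, 0, 0], 50]
    - [[0, 0, 0], [0, 0, 0], 50]
    - [[0, 0, 0], [0, 0, 0], 50]

```text
time: 36.67
tool_pos: [0.5574, -0.0852, 0.4053]
tcp_rot: [2.285, 2.155, 0.002]
wrist_force: [0.0, 0.1, 0.0]
width: 0.582
grip_force: 0.0
```

```bash
python3 - <<'E'
from h import *
s=read_state();print(s["time"],s["tool_pos"],s["q"])
k=calibration("wrist");im=read_camera("wrist");cv2.imwrite("pics/w15.png",im[:,:,::-1]);pickle.dump(k,open("w15.pkl","wb"))
print("crank top",circ(im,"wrist",(.5575,-.0845),.298,.0105,k,.008));print("wheel",circ(im,"wrist",(.557,-.1345),.247,.061,k,.006))
for d in tip_of("wrist","crank_knob")[:2]: print(d["at"],d["score"],onz("wrist",d["at"],.274,k))
plan([.5575,-.084,.3355],1.514)
E
```

```text
36.6667 [ 0.55736748 -0.08516314  0.40531195] [-1.96011940e-01  5.40896525e-03  1.71071607e+00  4.41264458e-04
  1.42371246e+00 -1.37654689e-01]
crank top (np.float32(15.123853), np.float64(0.5555), np.float64(-0.087))
wheel (np.float32(19.331299), np.float64(0.5565000000000001), np.float64(-0.1315))
[229.2, 277.4] 0.62 [ 0.55645547 -0.08657121  0.274     ]
shift mm [ 0.5  0.1 69.3] turn [ 0.001 -0.    -0.   ] tool x yaw now 1.514
```

step_arm:
  targets:
    - [[0, 0, 0], [-0.5, -1, 20], 50]
    - [[0, 0, 0], [0, 0, 30], 50]
    - [[0, 0, 0], [0, 0, 19], 50]
    - [[0, 0, 0], [0, 0, 0], 40]
    - [[0, 0, 0], [0, 0, 0], 25]
  grip_force: 30

```text
time: 37.18
tool_pos: [0.5555, -0.0847, 0.3344]
tcp_rot: [-2.281, -2.156, 0.003]
wrist_force: [0.7, -0.1, 0.6]
width: 0.346
grip_force: 0.0
```

step_arm:
  targets:
    - [[0, 0, 0], [0, 0, 0], 15]
    - [[0, 0, 0], [0, 0, 0], 15]
    - [[0, 0, 0], [0, 0, 0], 15]
    - [[0, 0, 0], [0, 0, 0], 15]

```text
time: 37.52
tool_pos: [0.5561, -0.0851, 0.3361]
tcp_rot: [-2.284, -2.156, -0.002]
wrist_force: [-1.1, 2.9, -3.4]
width: 0.228
grip_force: 30.6
```

```bash
sed -i 's/yaw=-.057/yaw=1.514/' wind.py; python3 wind.py .5580 -.1345 4.0 20
```

```text
pos [ 0.55613187 -0.08505022  0.33612767] r 0.049485056950727684 phi 1.6085567669901315 F [-1.056629    2.90862264 -3.42842729] 30.562091666506603 0.22819760535289732
[[-0.1, 10.0], [-2.0, 9.8], [-3.9, 9.1], [-5.7, 8.2], [-7.2, 7.0]]
[[-8.4, 5.3], [-9.4, 3.6], [-9.8, 1.6], [-10.0, -0.3], [-9.7, -2.4]]
[[-9.1, -4.2], [-8.0, -5.9], [-6.7, -7.4], [-5.1, -8.6], [-3.3, -9.4]]
[[-1.3, -9.9], [0.6, -9.9], [2.6, -9.7], [4.5, -8.9], [6.1, -7.9]]
```

step_arm:
  targets:
    - [[0, 0, 0], [-0.1, 10.0, 0], 15]
    - [[0, 0, 0], [-2.0, 9.8, 0], 15]
    - [[0, 0, 0], [-3.9, 9.1, 0], 15]
    - [[0, 0, 0], [-5.7, 8.2, 0], 15]
    - [[0, 0, 0], [-7.2, 7.0, 0], 15]

```text
time: 37.93
tool_pos: [0.5994, -0.1081, 0.3361]
tcp_rot: [-2.284, -2.157, 0.003]
wrist_force: [-8.7, -1.3, 1.3]
width: 0.231
grip_force: 31.2
```

step_arm:
  targets:
    - [[0, 0, 0], [-8.4, 5.3, 0], 15]
    - [[0, 0, 0], [-9.4, 3.6, 0], 15]
    - [[0, 0, 0], [-9.8, 1.6, 0], 15]
    - [[0, 0, 0], [-10.0, -0.3, 0], 15]
    - [[0, 0, 0], [-9.7, -2.4, 0], 15]

```text
time: 38.35
tool_pos: [0.6034, -0.1546, 0.336]
tcp_rot: [-2.282, -2.153, 0.001]
wrist_force: [-9.9, 9.1, 2.7]
width: 0.233
grip_force: 31.5
```

```bash
python3 - <<'E'
from h import *
P=np.array([[.5561,-.0851],[0,0],read_state()["tool_pos"][:2]]);print(P[2],read_state()["wrist_force"])
E
```

```text
[ 0.60337227 -0.1546085 ] [-9.91020582  9.08818499  2.65882881]
```

step_arm:
  targets:
    - [[0, 0, 0], [-9.1, -4.2, 0], 15]
    - [[0, 0, 0], [-8.0, -5.9, 0], 15]
    - [[0, 0, 0], [-6.7, -7.4, 0], 15]
    - [[0, 0, 0], [-5.1, -8.6, 0], 15]
    - [[0, 0, 0], [-3.3, -9.4, 0], 15]

```text
time: 38.77
tool_pos: [0.5682, -0.184, 0.3361]
tcp_rot: [-2.285, -2.156, -0.008]
wrist_force: [1.7, 9.6, -2.1]
width: 0.232
grip_force: 30.8
```

step_arm:
  targets:
    - [[0, 0, 0], [-1.3, -9.9, 0], 15]
    - [[0, 0, 0], [0.6, -9.9, 0], 15]
    - [[0, 0, 0], [2.6, -9.7, 0], 15]
    - [[0, 0, 0], [4.5, -8.9, 0], 15]
    - [[0, 0, 0], [6.1, -7.9, 0], 15]

```text
time: 39.18
tool_pos: [0.5225, -0.1714, 0.3361]
tcp_rot: [2.282, 2.152, 0.001]
wrist_force: [4.1, -2.6, -4.9]
width: 0.233
grip_force: 30.6
```

step_arm:
  targets:
    - [[0, 0, 0], [0, 0, 0], 15]
    - [[0, 0, 0], [0, 0, 0], 15]

```text
time: 39.35
tool_pos: [0.5212, -0.17, 0.3361]
tcp_rot: [2.284, 2.156, -0.0]
wrist_force: [-1.8, 0.1, -0.5]
width: 0.229
grip_force: 30.9
```

```bash
python3 wind.py .5573 -.1351 0.1 1;python3 - <<'E'
from h import *
k=calibration("side");im=read_camera("side");cv2.imwrite("pics/side3.png",im[:,:,::-1])
E
```

```text
pos [ 0.52120306 -0.16999617  0.33608363] r 0.05020689116702005 phi -2.3731067852546857 F [-1.84312693  0.05056912 -0.4955299 ] 30.890444618999027 0.2294981960275139
[[3.6, -3.5]]
```

step_arm:
  targets:
    - [[0, 0, 0], [0, 0, 0], 30]
    - [[0, 0, 0], [0, 0, 0], 50]
    - [[0, 0, 0], [0, 0, -15], 50]
    - [[0, 0, 0], [0, 0, -35], 50]
    - [[0, 0, 0], [10, 0, -25], 50]

```text
time: 39.82
tool_pos: [0.5221, -0.1608, 0.412]
tcp_rot: [2.285, 2.154, -0.001]
wrist_force: [0.4, -0.1, 0.7]
width: 0.584
grip_force: 0.0
```

step_arm:
  targets:
    - [[0, 0, 0], [35, 5, 0], 60]
    - [[0, 0, 0], [35, 5, 0], 85]
    - [[0, 0, 0], [35, 5, 0], 85]
    - [[0, 0, 0], [35, 5, 0], 85]
    - [[0, 0, 0], [35, 4, 0], 85]

```text
time: 40.23
tool_pos: [0.5566, 0.0151, 0.4114]
tcp_rot: [2.284, 2.155, 0.002]
wrist_force: [1.1, -0.8, -0.0]
width: 0.997
grip_force: 0.0
```

step_arm:
  targets:
    - [[0, 0, 0], [34, 4, 0], 85]
    - [[0, -0.112, 0], [0, 0, 0], 85]
    - [[0, -0.112, 0], [0, 0, 0], 85]
    - [[0, -0.112, 0], [0, 0, 0], 85]
    - [[0, -0.112, 0], [0, 0, 0], 85]

```text
time: 40.65
tool_pos: [0.5628, 0.048, 0.4123]
tcp_rot: [2.03, 1.916, -0.463]
wrist_force: [0.0, -0.4, -0.6]
width: 0.994
grip_force: 0.0
```

step_arm:
  targets:
    - [[0, -0.112, 0], [0, 0, 0], 85]
    - [[0, -0.112, 0], [0, 0, 0], 85]
    - [[0, -0.112, 0], [0, 0, 0], 85]
    - [[0, 0, 0], [0, 0, 0], 85]
    - [[0, 0, 0], [22, 0, 32], 85]

```text
time: 41.07
tool_pos: [0.5648, 0.0427, 0.3788]
tcp_rot: [1.819, 1.714, -0.734]
wrist_force: [1.3, 0.5, 0.7]
width: 0.996
grip_force: 0.0
```

step_arm:
  targets:
    - [[0, 0, 0], [22, 0, 32], 85]
    - [[0, 0, 0], [22, 0, 32], 85]
    - [[0, 0, 0], [20, 0, 30], 85]
    - [[0, 0, 0], [0, 0, 0], 85]
    - [[0, 0, 0], [0, 0, 0], 85]

```text
time: 41.48
tool_pos: [0.5595, 0.0185, 0.2596]
tcp_rot: [1.82, 1.717, -0.756]
wrist_force: [0.3, 0.2, 0.8]
width: 1.0
grip_force: 0.0
```

step_arm:
  targets:
    - [[0, 0, 0], [0, 0, 0], 85]
    - [[0, 0, 0], [0, 0, 0], 85]

```text
time: 41.65
tool_pos: [0.5621, 0.0198, 0.2641]
tcp_rot: [1.82, 1.714, -0.745]
wrist_force: [0.1, 0.3, 0.8]
width: 0.992
grip_force: 0.0
```

```bash
python3 - <<'E'
from h import *
s=read_state();print(s["time"],s["tool_pos"],s["wrist_force"])
k=calibration("wrist");im=read_camera("wrist");cv2.imwrite("pics/w16.png",im[:,:,::-1]);pickle.dump(k,open("w16.pkl","wb"))
k9=pickle.load(open("w9.pkl","rb"));i9=cv2.imread("pics/w9r.png")[:,:,::-1].copy()
def pk(im,k,ax,lo,hi,sign=1):
    z=np.arange(lo,hi,.0002);v=np.array([r[1] for r in rimz(im,k,ax,z,half=.9)])*sign;i=v.argmax();w=v>v[i]*.6;w&=abs(z-z[i])<.003
    return round(float((z[w]*v[w]).sum()/v[w].sum())*1000,2),v[i]
for n,I,K in (("w9",i9,k9),("w16",im,k)):
    for ax in ((.557,-.1345),(.557,-.135)):
        print(n,ax,"disc low",pk(I,K,ax,.106,.122),"disc top",pk(I,K,ax,.121,.135),"core bottom",pk(I,K,ax,.048,.062,-1),"seat edge",pk(I,K,ax,.048,.058,1))
g=cv2.cvtColor(im,cv2.COLOR_RGB2GRAY);red=im[...,0].astype(int)-im[...,2]
print("core bottom",arcfit(red,k,.052,1,(.557,-.1345))[0],"seat",arcfit(g,k,.052,1,(.557,-.1345))[0],"knob",circ(im,"wrist",(.566,.0157),.089,.011,k,.005))
E
```

```text
41.65 [0.56212833 0.0198267  0.26405319] [0.05366631 0.27470295 0.819653  ]
w9 (0.557, -0.1345) disc low (115.19, np.float64(10.3)) disc top (129.79, np.float64(18.8)) core bottom (55.97, np.float64(12.5)) seat edge (51.7, np.float64(6.2))
w9 (0.557, -0.135) disc low (114.89, np.float64(10.2)) disc top (129.5, np.float64(18.9)) core bottom (55.55, np.float64(12.6)) seat edge (51.28, np.float64(6.4))
w16 (0.557, -0.1345) disc low (113.38, np.float64(7.8)) disc top (128.3, np.float64(16.4)) core bottom (54.12, np.float64(8.3)) seat edge (49.79, np.float64(1.0))
w16 (0.557, -0.135) disc low (113.0, np.float64(7.9)) disc top (128.07, np.float64(16.2)) core bottom (53.7, np.float64(8.3)) seat edge (49.22, np.float64(1.0))
core bottom (12.0, np.float64(0.5585), np.float64(-0.137)) seat (2.5630767345428467, np.float64(0.5565), np.float64(-0.1265)) knob (np.float32(20.02552), np.float64(0.565), np.float64(0.018199999999999994))
```

```bash
python3 - <<'E'
from h import *
D={n:(cv2.imread(f"pics/{f}.png")[:,:,::-1].copy(),pickle.load(open(n+".pkl","rb"))) for n,f in (("w9","w9r"),("w16","w16"))}
for n,(I,K) in D.items():
    print(n,"knob",circ(I,"wrist",(.566,.017),.089,.011,K,.006))
    print(" collar",[(r[0],r[1]) for r in rimz(I,K,(.557,-.1345),np.arange(.130,.186,.0008),r=.0195,half=.7) if abs(r[1])>3.5])
# static-scene registration: homography-free shift of lower seat side/rails via phase correlation after projecting w16 into w9's view at a fixed vertical plane y=-.11
x,z=np.meshgrid(np.linspace(.520,.594,297),np.linspace(.19,.02,681))
W=[]
for n,(I,K) in D.items():
    p=proj("wrist",np.c_[x.ravel(),np.full(x.size,-.1095),z.ravel()],K).astype(np.float32)
    W.append(cv2.remap(cv2.cvtColor(I,cv2.COLOR_RGB2GRAY),p[:,1].reshape(x.shape),p[:,0].reshape(x.shape),cv2.INTER_LINEAR).astype(np.float32))
def sh(z0,z1,x0=.525,x1=.590,search=80):
    r0,r1=[int((.19-v)/.17*680) for v in (z1,z0)];c0,c1=[int((v-.520)/.074*296) for v in (x0,x1)]
    t=W[0][r0:r1,c0:c1];lo=max(r0-search,0);S=W[1][lo:min(r1+search,681),max(c0-12,0):c1+12]
    m=cv2.matchTemplate(S,t,cv2.TM_CCOEFF_NORMED);_,v,_,l=cv2.minMaxLoc(m);return "w16-w9 dz mm",round(-(l[1]+lo-r0)*.25,2),"dx",round((l[0]-(c0-max(c0-12,0)))*.25,2),round(v,3)
print("disc",sh(.110,.140,.530,.590));print("collar",sh(.150,.172,.53,.585));print("base/seat",sh(.025,.05,.525,.59))
print("right rail",sh(.03,.08,.575,.593))
E
```

```text
w9 knob (np.float32(20.154713), np.float64(0.5645), np.float64(0.01850000000000001))
 collar [(np.float64(130.0), -9.0), (np.float64(130.8), -17.5), (np.float64(131.6), -23.8), (np.float64(132.4), -23.8), (np.float64(133.2), -13.3), (np.float64(134.0), -8.3), (np.float64(137.2), 5.3), (np.float64(138.0), 8.9), (np.float64(138.8), 7.5), (np.float64(139.6), 5.8), (np.float64(140.4), 6.6), (np.float64(141.2), 4.8), (np.float64(142.8), -7.0), (np.float64(143.6), -10.2), (np.float64(145.2), 3.9), (np.float64(146.0), 10.8), (np.float64(146.8), 8.0), (np.float64(148.4), -5.5), (np.float64(149.2), -8.0), (np.float64(155.6), -4.4), (np.float64(157.2), -8.3), (np.float64(158.0), -14.2), (np.float64(158.8), -20.7), (np.float64(159.6), -20.7), (np.float64(160.4), -13.0), (np.float64(161.2), -5.1), (np.float64(166.8), -4.9), (np.float64(167.6), -3.9), (np.float64(170.0), 4.9), (np.float64(170.8), 11.1), (np.float64(171.6), 15.4), (np.float64(172.4), 7.1), (np.float64(173.2), 5.0)]
w16 knob (np.float32(20.038534), np.float64(0.565), np.float64(0.01850000000000001))
 collar [(np.float64(130.0), -15
[... 170 characters left out ...]
p.float64(142.0), -8.0), (np.float64(142.8), -4.8), (np.float64(144.4), 4.4), (np.float64(146.0), -9.4), (np.float64(146.8), -13.7), (np.float64(147.6), -13.7), (np.float64(148.4), -7.5), (np.float64(151.6), 3.6), (np.float64(152.4), 6.7), (np.float64(153.2), 7.8), (np.float64(154.0), 4.5), (np.float64(158.8), 6.3), (np.float64(159.6), 12.0), (np.float64(160.4), 8.9), (np.float64(163.6), 5.8), (np.float64(164.4), 7.0), (np.float64(165.2), 3.7), (np.float64(177.2), 6.0), (np.float64(178.0), 3.6)]
disc ('w16-w9 dz mm', -1.25, 'dx', 0.75, 0.993)
collar ('w16-w9 dz mm', 18.0, 'dx', 3.0, 0.621)
base/seat ('w16-w9 dz mm', -0.25, 'dx', 0.25, 0.976)
right rail ('w16-w9 dz mm', 0.5, 'dx', 1.0, 0.964)
```

```bash
python3 -c "
from workcell import *
print(finish_job())"
```

```text
the job is handed in; nothing more can be done
None
```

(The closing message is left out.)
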